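# Change over the flask in the dry bath

### The job

The flask in the dry heating bath is warm. Lift the bath's two cover rings off and lay them flat, side by side, on the cork mat; then stand the warm flask upright on the middle of the stirrer's round plate and put the flask that is waiting on the bench into the bath in its place, keeping both flasks upright. Close the bath again round the new flask's neck: wide ring lying flat inside the raised rim, cap ring fully down over its collar.

Things in the scene. Friction and masses are not known exactly. Their poses are not given: they have to be found in the camera images.
- bath: Dry heating bath, fixed: white box 170 x 180 mm, 95 mm high, control console on its -x side. Origin: centre of its underside on the bench, straight below the well's axis; z up. The open round well is 92 mm across, its flat floor 25 mm above the origin. At the start the warm flask stands in it, both rings are on and the flask's black cap sticks 16 mm out of them.
- bath_rim (a point): Where the wide ring's underside rests: centre of the bath's top face, on the well's axis, 95 mm above the bench. Round it stands a raised aluminium rim, 7 mm high, inside diameter 132 mm.
- wide_ring_center (a point): Wide cover ring, loose, steel, 0.14 kg, 26 mm high: flat flange 124 mm across, 6 mm thick, with an upright collar 20 mm high on it, 54 mm outside, 46 mm bore right through (a flask's cap and neck pass, its body does not). 3 mm play inside the bath's rim. Point: on its axis, 13 mm above its underside; z is the axis. Grasp across the collar from above, cap ring off.
- cap_ring_center (a point): Cap ring, loose, aluminium, 0.07 kg: upside-down cup, 68 mm outside, 24 mm high, 44 mm hole in its 6 mm thick top, skirt inside 60 mm. Goes over the wide ring's collar (2 mm play) and rests on its upper edge, its underside then 8 mm above the wide ring's underside; so it comes off first, goes on last. Point: on its axis, 12 mm above its underside; z is the axis. Grasp its outside.
- warm_flask_center (a point): Warm flask, loose, at the start in the bath: amber conical flask, 118 mm high, 0.22 kg, base 80 mm across, tapering to a 28 mm neck from 70 mm up; black screw cap 34 mm across on the top 25 mm. Point: on its axis half-way up, 59 mm above its underside, 47 mm below the middle of the cap; z is the axis. Grasp across the cap from above.
- next_flask_center (a point): Next flask, loose, same shape, size and weight as the warm flask; at the start it stands on the bench behind the equipment. Point: on its axis half-way up, 59 mm above its underside, 47 mm below the middle of the cap; z is the axis. Grasp across the cap from above.
- stirrer_plate (a point): Middle of the upper face of the magnetic stirrer's round white plate: flat, 116 mm across, 62 mm above the bench. The stirrer is a fixed grey box, 160 x 128 mm, with a knob at its front.
- mat_top (a point): Centre of the upper face of the cork mat, fixed on the bench, 5 mm thick: 160 mm along its own x, 260 mm along its own y, so both rings fit side by side along y.
Not all that is in view belongs to the job. What is shaped like the part that bears wide_ring_center but black is not meant.

How it is judged:
By the outcome, as a careful person would: the job done as asked, in the order asked, and still so for the second after the job is handed in, with the robot touching nothing.
It also fails if it takes over 134 s, if anything falls off the work surface, if the arm or the gripper's body presses on something with over 40 N, if the wrist force passes 120 N, or if a joint passes its speed limit or range.

### The arm

A 7-joint arm with a two-finger parallel gripper is mounted at the origin on a cart in front of the work surface, level with it; the furniture and walls round the work are solid. World frame = base frame: x ahead of the robot, y to its left, z up, the work surface at z = 0. Lengths are in m, angles in rad, forces in N, time in s.
With the tool pointing down it reaches from about 0.4 to 0.9 m from the base axis. Payload 5.6 kg.
Tool frame: the origin (TCP) lies on the centre line of the jaws, within the pads' length; the fingertips stand 19 mm ahead of it and the grasp point (between the pads) is the TCP; y points along the fingers, x is the direction in which the jaws open and shut, and the axes are right-handed (so a half turn about y gives the same grasp; the last joint's range is limited). The gripper opens to 92 mm and grips with 3 to 60 N. Pads are 20 mm wide; open, the fingers measure 128 mm over their backs; the gripper's body (75 mm by 189 mm) begins 69 mm behind the grasp point.
Start: joints at [1.3, 0.468, -0.012, 1.603, 0.006, 1.071, -0.056], TCP at [0.147, -0.633, 0.234] pointing down, gripper open.
Joint ranges: [-2.53, 2.53], [-0.31, 2.02], [-1.57, 1.55], [0.28, 2.44], [-1.29, 4.43], [0.15, 1.84], [-2.92, 2.92]. Speed limits (rad/s): [2.57, 2.57, 3.14, 3.14, 3.14, 3.14, 3.14].

### API

Orientations are given as a rotation vector (axis times angle).
In Python, from station import env gives the robot as it stands. The module is installed in compiled form; this text tells all that it offers.
- The arm moves only by the tool apply_moves, never from a script. Its arguments are lists of equal length, an entry for each row: "linear": the shift along the tool's x, y, z in m, a list of three; "dr": the turn, a rotation vector about the tool's x, y, z in degrees, a list of three; "hand": the finger opening in m, from 0 to 0.0919. In form: {"linear": [[x, y, z], ...], "dr": [[ax, ay, az], ...], "hand": [hand, ...]}. A call has 1 to 20 rows; each row is the pose to reach, as a shift and turn from the pose measured when the call began, along the tool's axes at that moment; what a row does not reach only later rows make up. A row lasts 1/10 s, in which the tool goes at most 50 mm and 8.59 degrees, less where a joint would pass 70% of its speed; a pose out of reach is approached as far as the arm can. A call with a gripper value outside its range is refused whole. The fingers move at their own pace and stop on an object; "newtons" is the grip in N (left out, the last holds). Time passes only in rows, so rows that repeat a pose let the fingers close. It gives the time, the measured TCP pose, the force and the opening at its end, in the units of the state.
- env.get_state(): the state, without advancing time (a new reading comes with each control period).
- env.get_image(name): name is "side" or "top"; returns a dict with "image" (400x640x3 uint8, red, green, blue), "vertical_fov" (degrees; the focal length in pixels is half the picture's height over the tangent of half this angle, whatever the lens; pixels are square), "cx", "cy" (the principal point, pixels), "world_to_cam" (4x4, takes a point from world to camera coordinates). Camera axes: x right, y up, looking along -z (the intrinsics and any distortion apply to the point x, -y, -z); pixel columns grow to the right and rows downward; lengths in m; the calibration is good to about 2 mm. A picture is of the moment at which its call begins. There is no depth.
- env.job_done(): hands the job in, once; it reports no verdict.
The state is a dict: "t": time; "joint_positions": joint angles; "dq": joint speeds; "effort": joint torques, N m; "position": TCP position; "eef_rot": TCP orientation; "contact_force": force on the tool from outside, world axes, zero at the start; "torque": the same for the moment, N m; "finger_gap": finger opening in m.
Only numpy, scipy, OpenCV 4.12 (cv2) and the standard library are available. Lean on these libraries where they do the work, as an engineer would, in place of code of your own. Each camera call takes 0.05 s, during which the arm holds its last target.

## Working session

There is one attempt and no reset: what is moved stays moved. The work goes in short steps, Python scripts to look and compute and a tool call to move; the robot and the scene stay as the last step left them, time stands still between calls to the robot, and variables do not carry over. Pictures are saved under pics/ and viewed, and the job is handed in when it is done.

Besides the shell and the picture viewer there is one more tool, called after "Request:" in YAML: its name, and indented under it one key for each argument. apply_moves: Moves the arm, as the interface text tells. Its arguments: {"type":"object","properties":{"linear":{"type":"array","items":{"type":"array","items":{"type":"number"}}},"dr":{"type":"array","items":{"type":"array","items":{"type":"number"}}},"hand":{"type":"array","items":{"type":"number"}},"newtons":{"type":"number"}},"required":["linear","dr","hand"]}

```bash
mkdir -p pics; python3 - <<'E'
from station import env
import cv2
s=env.get_state()
for k,v in s.items(): print(k,v)
for n in ("side","top"):
    d=env.get_image(n)
    cv2.imwrite(f"pics/{n}0.png",d["image"][:,:,::-1])
    print(n,{k:v for k,v in d.items() if k!="image"})
E
```

```text
t 0.0
joint_positions [ 1.30002237  0.46837092 -0.01161648  1.60360124  0.00599679  1.07138451
 -0.05627938]
dq [ 0.00101148 -0.00011998  0.00020468  0.00118334  0.00036358 -0.00139922
  0.00164557]
effort [ 4.46264967e-04 -5.20571315e+01 -1.24999270e-02 -2.43749571e+01
 -5.66589413e-02  1.73260522e-02  1.84088722e-04]
position [ 0.14659836 -0.63270188  0.23265364]
eef_rot [-1.30733682  1.04083926 -1.03846463]
contact_force [ 0.16610456 -0.36491537 -0.20338667]
torque [-0.02801572  0.01723978 -0.03571783]
finger_gap 0.09225891945099002
side {'vertical_fov': 52.196302856339784, 'cx': 321.96453454843055, 'cy': 199.25614442839696, 'world_to_cam': array([[ 0.98866446, -0.15003788, -0.00558722, -0.56581784],
       [ 0.091024  ,  0.5693715 ,  0.81702554, -0.09103696],
       [-0.11940357, -0.80827268,  0.57657441, -1.29710181],
       [ 0.        ,  0.        ,  0.        ,  1.        ]])}
top {'vertical_fov': 56.285583596762386, 'cx': 317.51710499408995, 'cy': 198.54356766761086, 'world_to_cam': array([[-0.01300449, -0.99955238, -0.02694291, -0.03161623],
       [ 0.98471701, -0.01748229,  0.17328234, -0.58100494],
       [-0.1736758 , -0.0242777 ,  0.98450359, -0.91161402],
       [ 0.        ,  0.        ,  0.        ,  1.        ]])}
```

View pics/side0.png

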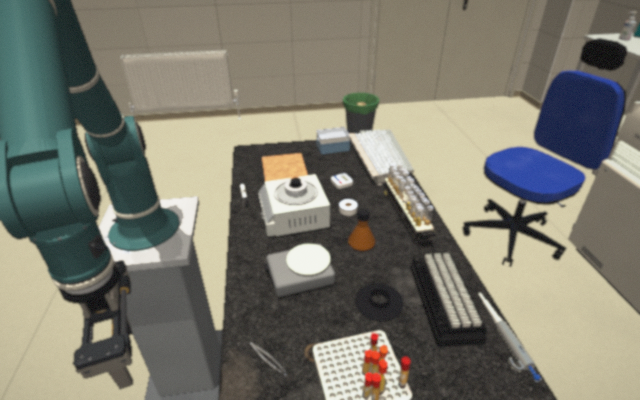

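View pics/top0.png

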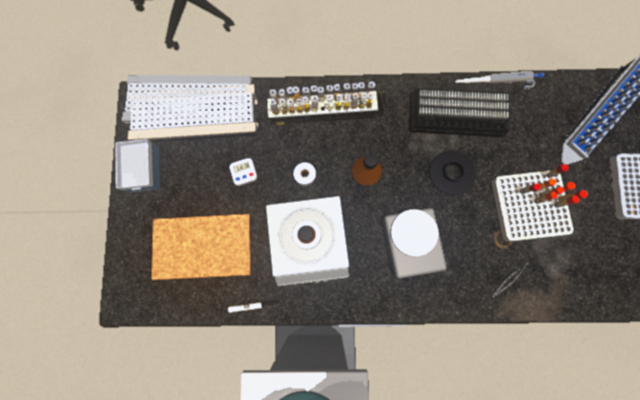

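```bash
cat > h.py <<'E'
import numpy as np, cv2
from scipy.spatial.transform import Rotation as R
from station import env
def grab(n,save=None):
    d=env.get_image(n)
    if save: cv2.imwrite(f"pics/{save}.png",d["image"][:,:,::-1])
    return d
def K(d):
    f=200/np.tan(np.radians(d["vertical_fov"]/2)); return f,d["cx"],d["cy"]
def proj(d,p):
    f,cx,cy=K(d); M=d["world_to_cam"]; c=np.atleast_2d(p)@M[:3,:3].T+M[:3,3]
    return np.c_[cx+f*c[:,0]/-c[:,2], cy-f*c[:,1]/-c[:,2]]
def ray(d,uv):
    f,cx,cy=K(d); M=d["world_to_cam"]; Rm=M[:3,:3]
    o=-Rm.T@M[:3,3]; v=Rm.T@np.array([(uv[0]-cx)/f,-(uv[1]-cy)/f,-1.]); return o,v
def onz(d,uv,z):
    o,v=ray(d,uv); return o+v*(z-o[2])/v[2]
def tri(r1,r2):
    (o1,v1),(o2,v2)=r1,r2
    s=np.linalg.lstsq(np.c_[v1,-v2],o2-o1,rcond=None)[0]
    a=o1+s[0]*v1;b=o2+s[1]*v2; return (a+b)/2,np.linalg.norm(a-b)
def crop(d,x0,y0,x1,y1,k,name):
    cv2.imwrite(f"pics/{name}.png",cv2.resize(d["image"][y0:y1,x0:x1,::-1],None,fx=k,fy=k,interpolation=cv2.INTER_CUBIC))
E
python3 - <<'E'
from h import *
t=grab("top");s=grab("side")
crop(t,140,130,450,300,2.5,"t1"); crop(s,220,140,420,310,3.5,"s1")
print(ray(t,(320,200))[0],ray(s,(320,200))[0])
E
```

```text
[ 0.413389   -0.06389127  0.99731334] [ 0.41281195 -1.08147222  0.81909389]
```

View pics/t1.png

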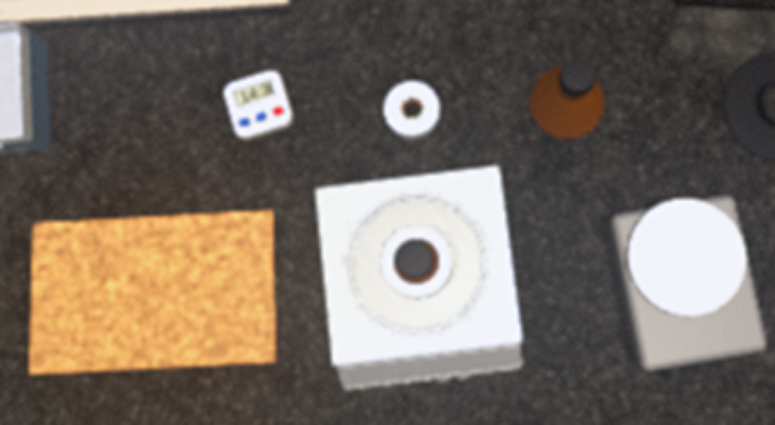

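View pics/s1.png

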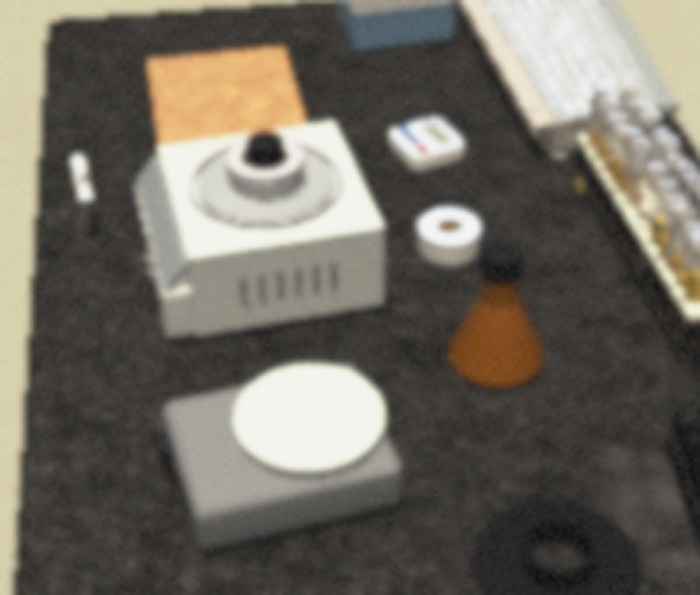

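```bash
python3 - <<'E'
from h import *
t=grab("top");s=grab("side")
def cc(mask,x0,y0,x1,y1,mn=15):
    m=np.zeros(mask.shape,np.uint8); m[y0:y1,x0:x1]=mask[y0:y1,x0:x1]
    c,_=cv2.findContours(m,cv2.RETR_LIST,cv2.CHAIN_APPROX_NONE)
    return sorted([k for k in c if cv2.contourArea(k)>mn],key=cv2.contourArea)[::-1]
T=t["image"].astype(int);S=s["image"].astype(int)
# mat
m=(T[:,:,0]>150)&(T[:,:,0]-T[:,:,2]>60)
c=cc(m,130,195,265,300)[0]; r=cv2.minAreaRect(c); bp=cv2.boxPoints(r)
P=np.array([onz(t,p,.005) for p in bp]); print("mat",bp.round(1).tolist(),P.round(4).tolist(),np.linalg.norm(np.diff(P,axis=0),axis=1).round(4),P.mean(0).round(4))
print("mat side px",proj(s,P).round(1).tolist())
# plate
m=(T.min(2)>225)
for c in cc(m,375,190,450,285)[:2]:
    e=cv2.fitEllipse(c); print("plate",e,onz(t,e[0],.062))
m=(S.min(2)>200)
for c in cc(m,270,235,345,290)[:2]:
    e=cv2.fitEllipse(c); print("plate S",e,onz(s,e[0],.062))
# caps
for n,d,I,boxes in(("T",t,T,((290,215,325,255),(340,145,395,195))),("S",s,S,((280,170,310,190),(345,200,380,235)))):
    for b,z in zip(boxes,(.143,.118)):
        m=(I.max(2)<75)
        for c in cc(m,*b)[:3]:
            e=cv2.fitEllipse(c); print(n,b,np.round(e[0]+e[1],1),cv2.contourArea(c),cv2.boundingRect(c),onz(d,e[0],z).round(4))
# bath top
m=(T.min(2)>150)
c=cc(m,255,185,360,290)[0]; r=cv2.minAreaRect(c); print("bath",r)
# amber
m=(T[:,:,0]-T[:,:,2]>50)&(T[:,:,0]<190)
c=cc(m,340,145,395,195)[0]; e=cv2.fitEllipse(c); print("amber",e,onz(t,e[0],.0))
E
```

```text
mat [[149.1999969482422, 217.8000030517578], [248.89999389648438, 213.1999969482422], [251.6999969482422, 274.70001220703125], [152.0, 279.29998779296875]] [[0.5438, 0.4166, 0.005], [0.5516, 0.1458, 0.005], [0.3892, 0.1354, 0.005], [0.3808, 0.3984, 0.005]] [0.2708 0.1627 0.2631] [0.4663 0.274  0.005 ]
mat side px [[300.1, 151.2], [310.3, 186.5], [265.3, 192.1], [260.7, 156.4]]
plate ((414.4890441894531, 232.47506713867188), (43.9178352355957, 46.089778900146484), 132.46951293945312) [ 0.48854933 -0.28060708  0.062     ]
plate S ((307.70025634765625, 258.79803466796875), (28.673553466796875, 42.19797897338867), 87.16757202148438) [ 0.49073653 -0.28633376  0.062     ]
T (340, 145, 395, 195) [367.  169.5  57.5  64.3] 2641.0 (340, 145, 55, 50) [ 0.6375 -0.1626  0.118 ]
T (340, 145, 395, 195) [366.1 172.1  27.4  31.5] 583.0 (351, 156, 32, 31) [ 0.6312 -0.1601  0.118 ]
S (280, 170, 310, 190) [295.3 182.7   7.3   8.8] 47.0 (291, 179, 10, 8) [ 0.4856 -0.0342  0.143 ]
S (345, 200, 380, 235) [364.2 219.2  32.8  43.3] 728.0 (345, 200, 35, 35) [ 0.6596 -0.2125  0.118 ]
bath ((307.12872314453125, 237.28713989257812), (76.41885375976562, 76.8168716430664), 84.2894058227539)
amber ((366.09039306640625, 172.09136962890625), (24.49081039428711, 28.11833953857422), 103.98189544677734) [ 0.66038367 -0.17306515  0.        ]
```

```bash
python3 - <<'E'
from h import *
t=grab("top");s=grab("side")
g=cv2.cvtColor(t["image"],cv2.COLOR_RGB2GRAY).astype(float); g=cv2.GaussianBlur(g,(0,0),1.2)
def edge(prof,lo,hi):
    d=np.abs(np.diff(prof[lo:hi])); i=d.argmax()
    if 0<i<len(d)-1:
        a,b,c=d[i-1:i+2]; i=i+(a-c)/(2*(a-2*b+c))
    return lo+i+.5
xs=[x for x in list(range(110,270,8))+list(range(370,635,8))]
ys=np.array([edge(g[:,x],310,340) for x in xs]); p=np.polyfit(xs,ys,1)
print(np.c_[xs,ys,ys-np.polyval(p,xs)].round(1)[::3].tolist())
print("quad",np.polyfit(xs,ys,2))
yy=list(range(100,320,8)); x2=np.array([edge(g[y],90,118) for y in yy]); print(np.c_[yy,x2,x2-np.polyval(np.polyfit(yy,x2,1),yy)].round(1)[::3].tolist())
g=cv2.GaussianBlur(cv2.cvtColor(s["image"],cv2.COLOR_RGB2GRAY).astype(float),(0,0),1.2)
yy=list(range(155,395,8)); x2=np.array([edge(g[y],210,245) for y in yy]); print("side",np.c_[yy,x2,x2-np.polyval(np.polyfit(yy,x2,1),yy)].round(1)[::3].tolist())
crop(t,135,200,265,300,6,"mat")
E
```

```text
[[110.0, 327.2, 2.4], [134.0, 326.2, 1.5], [158.0, 326.3, 1.7], [182.0, 326.3, 1.8], [206.0, 326.3, 2.0], [230.0, 311.9, -12.2], [254.0, 325.2, 1.2], [378.0, 324.2, 0.8], [402.0, 324.2, 1.0], [426.0, 323.4, 0.3], [450.0, 323.2, 0.3], [474.0, 323.2, 0.3], [498.0, 323.3, 0.5], [522.0, 323.3, 0.7], [546.0, 322.4, -0.1], [570.0, 322.2, -0.1], [594.0, 322.3, 0.0], [618.0, 322.2, 0.2]]
quad [ 2.22033226e-05 -2.16603720e-02  3.27763808e+02]
[[100.0, 116.5, -0.5], [124.0, 115.5, 0.5], [148.0, 112.3, -0.8], [172.0, 110.9, -0.2], [196.0, 108.9, -0.1], [220.0, 106.9, -0.2], [244.0, 104.8, -0.2], [268.0, 102.8, -0.2], [292.0, 100.8, -0.2], [316.0, 98.8, -0.2]]
side [[155.0, 232.4, -2.0], [179.0, 231.4, -1.4], [203.0, 229.5, -1.7], [227.0, 228.5, -1.0], [251.0, 227.0, -0.8], [275.0, 225.3, -0.8], [299.0, 224.3, -0.2], [323.0, 222.4, -0.4], [347.0, 220.1, -1.0], [371.0, 221.9, 2.5]]
```

View pics/mat.png

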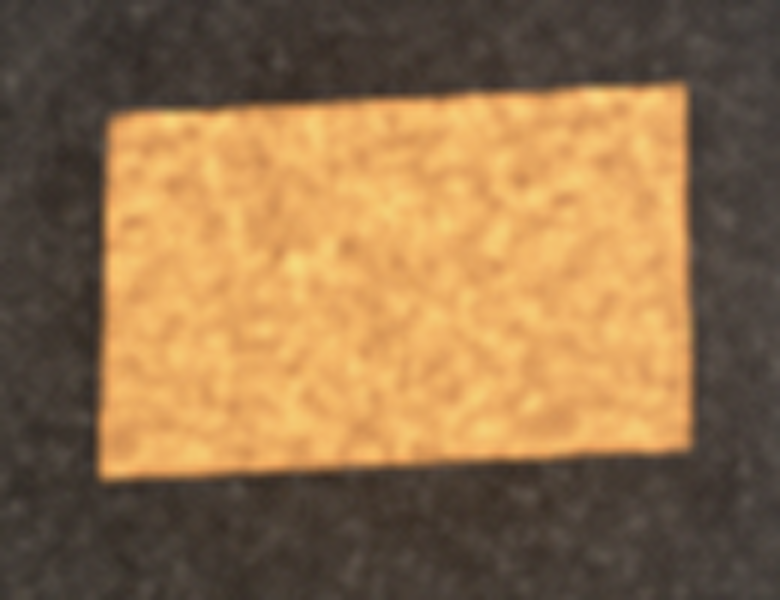

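```bash
python3 - <<'E'
from h import *
t=grab("top");s=grab("side")
P=np.array([onz(t,p,.005) for p in [(152.9,219.1),(249.3,213.9),(250.3,275),(151.3,279.9)]])
print(P.round(4).tolist(),P.mean(0),np.linalg.norm(P-np.roll(P,-1,0),axis=1)); print(proj(s,P).round(1).tolist())
a=cv2.resize(t["image"][205:265,275:340,::-1],None,fx=6,fy=6,interpolation=cv2.INTER_CUBIC)
b=cv2.resize(s["image"][170:230,260:325,::-1],None,fx=6,fy=6,interpolation=cv2.INTER_CUBIC)
cv2.imwrite("pics/bath.png",np.hstack([a,b]))
a=cv2.resize(t["image"][145:205,335:400,::-1],None,fx=6,fy=6,interpolation=cv2.INTER_CUBIC)
b=cv2.resize(s["image"][200:260,330:395,::-1],None,fx=6,fy=6,interpolation=cv2.INTER_CUBIC)
cv2.imwrite("pics/flask.png",np.hstack([a,b]))
E
```

```text
[[0.5399, 0.4062, 0.005], [0.5498, 0.1447, 0.005], [0.3886, 0.139, 0.005], [0.3792, 0.4002, 0.005]] [0.46437912 0.27251326 0.005     ] [0.26176656 0.1612535  0.2613394  0.16086281]
[[299.5, 152.4], [309.8, 186.7], [265.1, 191.5], [260.3, 156.2]]
```

View pics/bath.png

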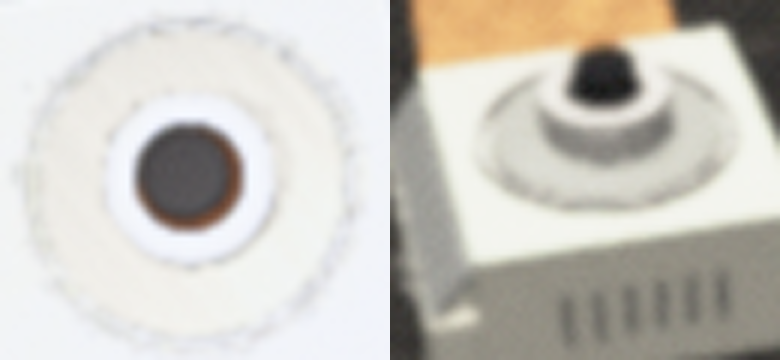

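View pics/flask.png

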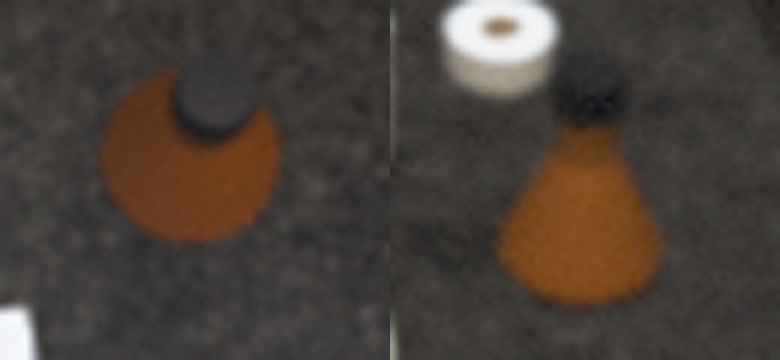

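```bash
python3 - <<'E'
from h import *
t=grab("top");s=grab("side")
print("ring top",onz(t,(306.2,234.5),.127),"cap",onz(t,(305.6,233.7),.143),"rim",onz(t,(306.2,234.8),.102))
print("next cap",onz(t,(370.7,160),.118),"base",onz(t,(366.3,169.8),0))
def circ(c,z,r):
    a=np.linspace(0,2*np.pi,60); return np.c_[c[0]+r*np.cos(a),c[1]+r*np.sin(a),0*a+z]
def dr(d,ls,box,k,name):
    x0,y0,x1,y1=box
    I=cv2.resize(d["image"][y0:y1,x0:x1,::-1],None,fx=k,fy=k,interpolation=cv2.INTER_CUBIC)
    for c,z,r in ls:
        q=((proj(d,circ(c,z,r))+.5-[x0,y0])*k*16).astype(int); cv2.polylines(I,[q],True,(0,255,0),1,cv2.LINE_AA,4)
    return I
b=onz(t,(306.2,234.6),.127)[:2]; n=(onz(t,(370.7,160),.118)[:2]+onz(t,(366.3,169.8),0)[:2])/2
pl=onz(t,(414.5,232.5),.062)[:2]
L=[(b,.127,.034),(b,.102,.069),(b,.143,.017),(n,.118,.017),(n,0,.04),(pl,.062,.058)]
print(b,n,pl)
cv2.imwrite("pics/chk.png",np.vstack([dr(t,L,(270,140,450,280),4,"")]))
cv2.imwrite("pics/chk2.png",dr(s,L,(250,160,390,300),4,""))
E
```

```text
ring top [ 0.48244301 -0.01498508  0.127     ] cap [ 0.48301951 -0.01452585  0.143     ] rim [ 0.4837097  -0.01357467  0.102     ]
next cap [ 0.66105094 -0.17234862  0.118     ] base [ 0.66681624 -0.17386539  0.        ]
[ 0.48221069 -0.01498328] [ 0.66393359 -0.173107  ] [ 0.48848707 -0.28063053]
```

View pics/chk.png

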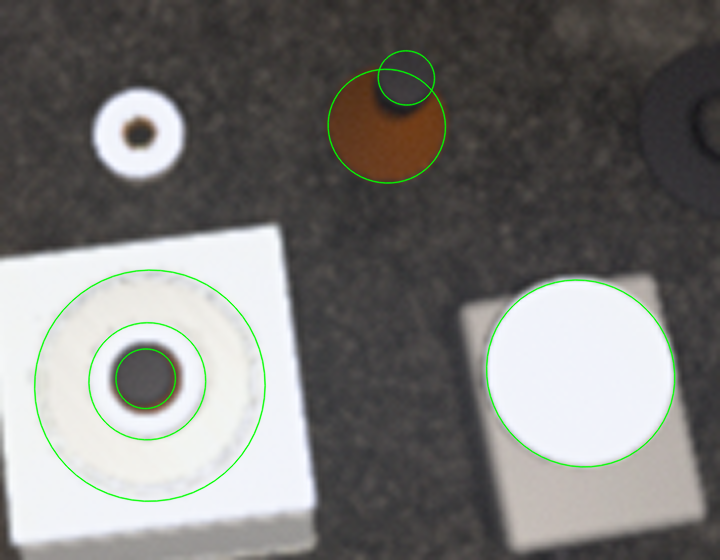

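View pics/chk2.png

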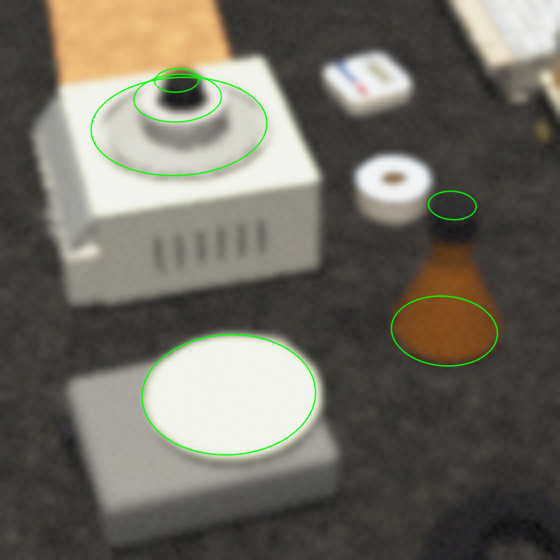

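```bash
cat >> h.py <<'E'
def go(x,y,z,yaw=None):
    """world target; yaw = world angle of tool x axis (None: keep). prints linear, dr"""
    s=env.get_state(); R0=R.from_rotvec(s["eef_rot"]).as_matrix()
    if yaw is None: yaw=np.degrees(np.arctan2(R0[1,0],R0[0,0]))
    a=np.radians(yaw); X=np.array([np.cos(a),np.sin(a),0]);Y=np.array([0,0,-1.])
    R1=np.c_[X,Y,np.cross(X,Y)]
    d=R0.T@(np.array([x,y,z])-s["position"]); rv=np.degrees(R.from_matrix(R0.T@R1).as_rotvec())
    print("lin",d.round(4).tolist(),"dr",rv.round(2).tolist(),"rows",round(np.linalg.norm(d)/.05,1),round(np.linalg.norm(rv)/8.59,1))
def st():
    s=env.get_state(); R0=R.from_rotvec(s["eef_rot"]).as_matrix()
    print("t",round(s["t"],2),"pos",s["position"].round(4),"yaw",np.degrees(np.arctan2(R0[1,0],R0[0,0])).round(2),"tilt",np.degrees(np.arccos(-R0[2,1])).round(2),"gap",round(s["finger_gap"],4),"F",s["contact_force"].round(1),"q",s["joint_positions"].round(2))
E
python3 - <<'E'
from h import *
st(); print(R.from_rotvec(env.get_state()["eef_rot"]).as_matrix().round(3))
for yaw in (None,0,90,180,-90): print(yaw); go(.482,-.015,.25,yaw)
E
```

```text
t 0.6 pos [ 0.1468 -0.6332  0.2336] yaw -76.95 tilt 0.0 gap 0.092 F [-0.3 -0.2 -0.8] q [ 1.3   0.47 -0.01  1.6   0.01  1.07 -0.06]
[[ 0.226 -0.     0.974]
 [-0.974 -0.     0.226]
 [ 0.    -1.    -0.   ]]
None
lin [-0.5265, -0.0164, 0.4662] dr [0.0, -0.0, 0.0] rows 14.1 0.0
0
lin [-0.5265, -0.0164, 0.4662] dr [0.0, -76.95, -0.0] rows 14.1 9.0
90
lin [-0.5265, -0.0164, 0.4662] dr [0.0, -166.95, -0.0] rows 14.1 19.4
180
lin [-0.5265, -0.0164, 0.4662] dr [0.0, 103.05, 0.0] rows 14.1 12.0
-90
lin [-0.5265, -0.0164, 0.4662] dr [0.0, 13.05, 0.0] rows 14.1 1.5
```

Request:
apply_moves:
  linear:
    - [-0.5265, -0.0164, 0.4662]
    - [-0.5265, -0.0164, 0.4662]
    - [-0.5265, -0.0164, 0.4662]
    - [-0.5265, -0.0164, 0.4662]
    - [-0.5265, -0.0164, 0.4662]
    - [-0.5265, -0.0164, 0.4662]
    - [-0.5265, -0.0164, 0.4662]
    - [-0.5265, -0.0164, 0.4662]
    - [-0.5265, -0.0164, 0.4662]
    - [-0.5265, -0.0164, 0.4662]
    - [-0.5265, -0.0164, 0.4662]
    - [-0.5265, -0.0164, 0.4662]
    - [-0.5265, -0.0164, 0.4662]
    - [-0.5265, -0.0164, 0.4662]
    - [-0.5265, -0.0164, 0.4662]
    - [-0.5265, -0.0164, 0.4662]
    - [-0.5265, -0.0164, 0.4662]
    - [-0.5265, -0.0164, 0.4662]
  dr:
    - [0, -76.95, 0]
    - [0, -76.95, 0]
    - [0, -76.95, 0]
    - [0, -76.95, 0]
    - [0, -76.95, 0]
    - [0, -76.95, 0]
    - [0, -76.95, 0]
    - [0, -76.95, 0]
    - [0, -76.95, 0]
    - [0, -76.95, 0]
    - [0, -76.95, 0]
    - [0, -76.95, 0]
    - [0, -76.95, 0]
    - [0, -76.95, 0]
    - [0, -76.95, 0]
    - [0, -76.95, 0]
    - [0, -76.95, 0]
    - [0, -76.95, 0]
  hand: [0.0915, 0.0915, 0.0915, 0.0915, 0.0915, 0.0915, 0.0915, 0.0915, 0.0915, 0.0915, 0.0915, 0.0915, 0.0915, 0.0915, 0.0915, 0.0915, 0.0915, 0.0915]
  newtons: 25

```text
t: 2.4
position: [0.4815, -0.0168, 0.2498]
eef_rot: [-1.572, 0.003, -0.002]
contact_force: [0.2, -0.7, -1.0]
finger_gap: 0.0917
```

```bash
python3 - <<'E'
from h import *
st()
t=grab("top");s=grab("side")
p=env.get_state()["position"]; 
tips=np.array([p+[sx*.046,sy*.01,-.019] for sx in(-1,1) for sy in (-1,1)])
def mk(d,box,k):
    x0,y0,x1,y1=box
    I=cv2.resize(d["image"][y0:y1,x0:x1,::-1],None,fx=k,fy=k,interpolation=cv2.INTER_CUBIC)
    for u in proj(d,tips): cv2.circle(I,tuple(((u+.5-[x0,y0])*k).astype(int)),3,(0,255,0),1)
    return I
cv2.imwrite("pics/g1.png",np.hstack([mk(t,(245,160,365,280),3.2),mk(s,(240,90,360,210),3.2)]))
E
```

```text
t 2.4 pos [ 0.4815 -0.0168  0.2498] yaw -0.17 tilt 0.06 gap 0.0917 F [ 0.2 -0.7 -1. ] q [ 0.56  0.24 -0.67  1.95  0.17  1.01 -0.2 ]
```

View pics/g1.png

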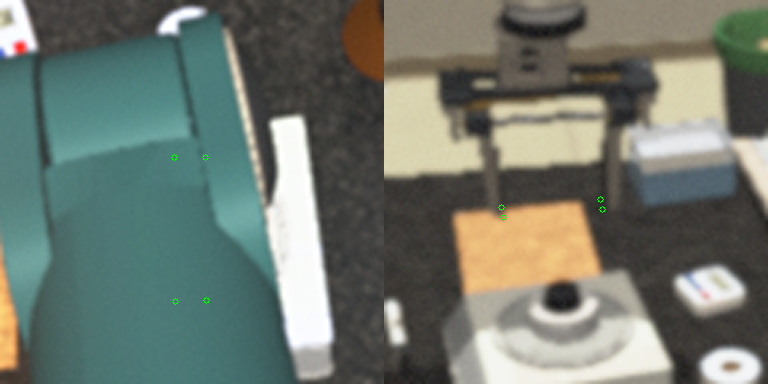

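```bash
python3 - <<'E'
from h import *
s=grab("side")
p=env.get_state()["position"]
def circ(c,z,r):
    a=np.linspace(0,2*np.pi,60); return np.c_[c[0]+r*np.cos(a),c[1]+r*np.sin(a),0*a+z]
x0,y0,x1,y1=258,140,328,235;k=8
I=cv2.resize(s["image"][y0:y1,x0:x1,::-1],None,fx=k,fy=k,interpolation=cv2.INTER_CUBIC)
tips=np.array([p+[sx*.046,sy*.01,-.019] for sx in(-1,1) for sy in (-1,1)])
for u in proj(s,tips): cv2.circle(I,tuple(((u+.5-[x0,y0])*k).astype(int)),3,(0,255,0),1)
for c,z,r in [((.4845,-.018),.127,.034),((.4845,-.018),.103,.034),((.4845,-.018),.102,.069),((.4845,-.018),.143,.017)]:
    cv2.polylines(I,[((proj(s,circ(c,z,r))+.5-[x0,y0])*k*16).astype(int)],True,(0,0,255),1,cv2.LINE_AA,4)
cv2.imwrite("pics/g2.png",I)
E
```

```text
(no output)
```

View pics/g2.png

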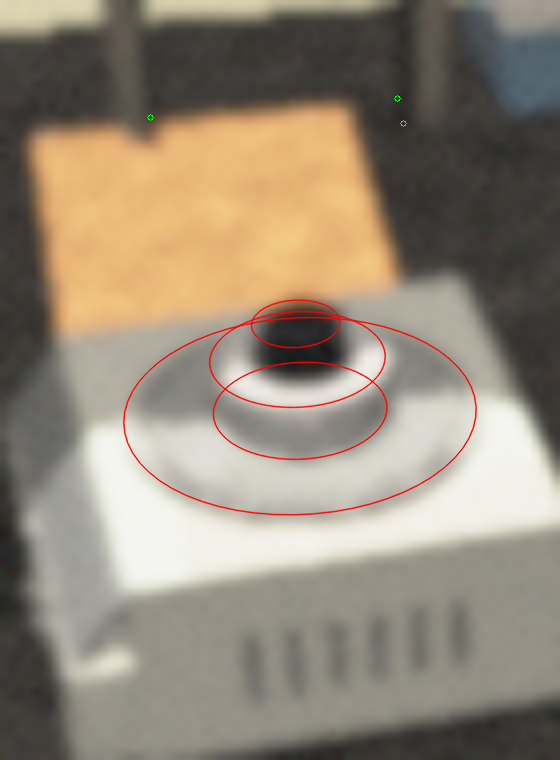

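```bash
python3 - <<'E'
from h import *
go(.4845,-.018,.1245,0)
E
```

```text
lin [0.0028, 0.1255, -0.0015] dr [0.03, -0.14, -0.0] rows 2.5 0.0
```

Request:
apply_moves:
  linear:
    - [0.003, 0.03, -0.0012]
    - [0.003, 0.06, -0.0012]
    - [0.003, 0.09, -0.0012]
    - [0.003, 0.11, -0.0012]
    - [0.003, 0.12, -0.0012]
    - [0.003, 0.1255, -0.0012]
    - [0.003, 0.1255, -0.0012]
    - [0.003, 0.1255, -0.0012]
    - [0.003, 0.1255, -0.0012]
    - [0.003, 0.1255, -0.0012]
    - [0.003, 0.1255, -0.0012]
    - [0.003, 0.1255, -0.0012]
    - [0.003, 0.1255, -0.0012]
    - [0.003, 0.1255, -0.0012]
  dr:
    - [0, 0, 0]
    - [0, 0, 0]
    - [0, 0, 0]
    - [0, 0, 0]
    - [0, 0, 0]
    - [0, 0, 0]
    - [0, 0, 0]
    - [0, 0, 0]
    - [0, 0, 0]
    - [0, 0, 0]
    - [0, 0, 0]
    - [0, 0, 0]
    - [0, 0, 0]
    - [0, 0, 0]
  hand: [0.0915, 0.0915, 0.0915, 0.0915, 0.0915, 0.0915, 0.0915, 0.06, 0.06, 0.06, 0.06, 0.06, 0.06, 0.06]
  newtons: 15

```text
t: 3.95
position: [0.4852, -0.0177, 0.1251]
eef_rot: [-1.572, 0.001, -0.003]
contact_force: [-1.4, -0.8, 6.7]
finger_gap: 0.0683
```

```bash
python3 - <<'E'
from h import *
st()
s=grab("side"); crop(s,230,90,360,240,4,"g3")
E
```

```text
t 3.95 pos [ 0.4852 -0.0177  0.1251] yaw -0.13 tilt 0.08 gap 0.0683 F [-1.4 -0.8  6.7] q [ 0.46  0.42 -0.59  2.06  0.34  0.76 -0.35]
```

View pics/g3.png

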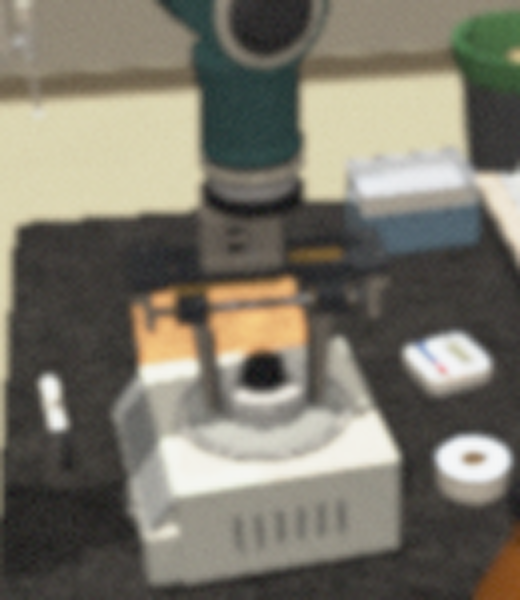

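Request:
apply_moves:
  linear:
    - [0, -0.01, 0]
    - [0, -0.02, 0]
    - [0, -0.035, 0]
    - [0, -0.06, 0]
    - [0, -0.09, 0]
    - [0, -0.12, 0]
    - [0, -0.12, 0]
  dr:
    - [0, 0, 0]
    - [0, 0, 0]
    - [0, 0, 0]
    - [0, 0, 0]
    - [0, 0, 0]
    - [0, 0, 0]
    - [0, 0, 0]
  hand: [0.06, 0.06, 0.06, 0.06, 0.06, 0.06, 0.06]
  newtons: 20

```text
t: 4.7
position: [0.4874, -0.0172, 0.2495]
eef_rot: [-1.573, -0.005, -0.009]
contact_force: [-0.4, -0.2, -1.2]
finger_gap: 0.0681
```

```bash
python3 - <<'E'
from h import *
st()
s=grab("side"); crop(s,230,90,360,240,4,"g4")
# mat goals
t=grab("top")
m=np.array([.4644,.2725]); yd=np.array([.5399-.5498,.4062-.1447]);yd/=np.linalg.norm(yd); print(yd, m+.074*yd, m-.046*yd)
E
```

```text
t 4.7 pos [ 0.4874 -0.0172  0.2495] yaw -0.13 tilt 0.52 gap 0.0681 F [-0.4 -0.2 -1.2] q [ 0.56  0.24 -0.68  1.94  0.18  1.   -0.2 ]
[-0.03783141  0.99928414] [0.46160048 0.34644703] [0.46614024 0.22653293]
```

View pics/g4.png

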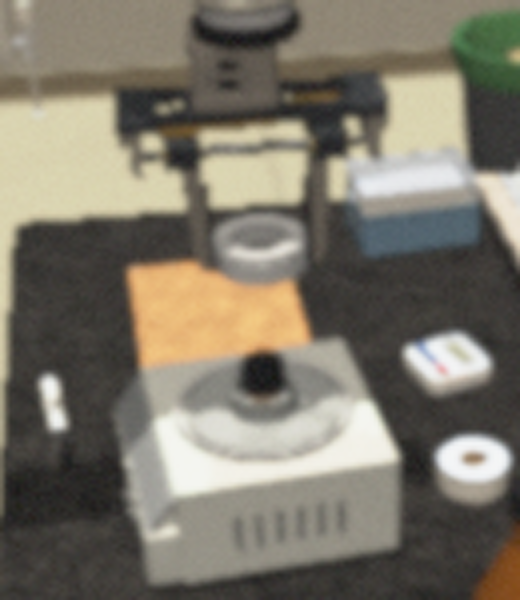

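```bash
python3 - <<'E'
from h import *
go(.464,.345,.15,0); go(.464,.345,.028,0)
E
```

```text
lin [-0.0224, 0.0952, 0.3628] dr [0.1, -0.15, 0.14] rows 7.5 0.0
lin [-0.0227, 0.2172, 0.3631] dr [0.1, -0.15, 0.14] rows 8.5 0.0
```

Request:
apply_moves:
  linear:
    - [-0.003, 0, 0.05]
    - [-0.006, 0, 0.1]
    - [-0.009, 0, 0.15]
    - [-0.012, 0, 0.2]
    - [-0.015, 0, 0.25]
    - [-0.018, 0, 0.3]
    - [-0.021, 0.04, 0.34]
    - [-0.0227, 0.09, 0.363]
    - [-0.0227, 0.14, 0.363]
    - [-0.0227, 0.17, 0.363]
    - [-0.0227, 0.195, 0.363]
    - [-0.0227, 0.205, 0.363]
    - [-0.0227, 0.211, 0.363]
    - [-0.0227, 0.214, 0.363]
    - [-0.0227, 0.216, 0.363]
    - [-0.0227, 0.217, 0.363]
    - [-0.0227, 0.217, 0.363]
  dr:
    - [0.1, -0.15, 0.14]
    - [0.1, -0.15, 0.14]
    - [0.1, -0.15, 0.14]
    - [0.1, -0.15, 0.14]
    - [0.1, -0.15, 0.14]
    - [0.1, -0.15, 0.14]
    - [0.1, -0.15, 0.14]
    - [0.1, -0.15, 0.14]
    - [0.1, -0.15, 0.14]
    - [0.1, -0.15, 0.14]
    - [0.1, -0.15, 0.14]
    - [0.1, -0.15, 0.14]
    - [0.1, -0.15, 0.14]
    - [0.1, -0.15, 0.14]
    - [0.1, -0.15, 0.14]
    - [0.1, -0.15, 0.14]
    - [0.1, -0.15, 0.14]
  hand: [0.06, 0.06, 0.06, 0.06, 0.06, 0.06, 0.06, 0.06, 0.06, 0.06, 0.06, 0.06, 0.06, 0.06, 0.06, 0.06, 0.06]

```text
t: 6.5
position: [0.4644, 0.3451, 0.0289]
eef_rot: [-1.57, -0.001, -0.001]
contact_force: [0.6, 0.4, -0.6]
finger_gap: 0.0683
```

```bash
python3 - <<'E'
from h import *
st()
s=grab("side"); crop(s,230,90,360,240,4,"g5")
E
```

```text
t 6.5 pos [0.4644 0.3451 0.0289] yaw -0.01 tilt 0.08 gap 0.0683 F [ 0.6  0.4 -0.6] q [-0.26  0.72 -0.58  1.87  0.58  0.72 -1.18]
```

View pics/g5.png

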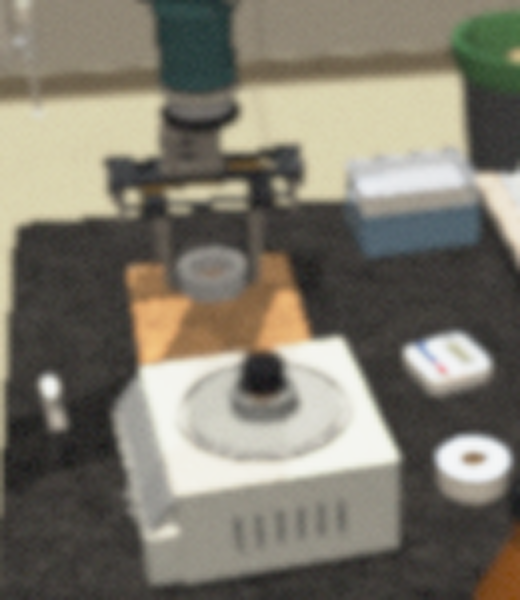

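Request:
apply_moves:
  linear:
    - [0, 0.001, 0]
    - [0, 0.0018, 0]
    - [0, 0.0022, 0]
    - [0, 0.0022, 0]
  dr:
    - [0, 0, 0]
    - [0, 0, 0]
    - [0, 0, 0]
    - [0, 0, 0]
  hand: [0.06, 0.06, 0.06, 0.06]

```text
t: 6.95
position: [0.4646, 0.3452, 0.0272]
eef_rot: [-1.57, -0.001, -0.002]
contact_force: [0.2, -0.2, 4.7]
finger_gap: 0.0681
```

Request:
apply_moves:
  linear:
    - [0, 0, 0]
    - [0, 0, 0]
    - [0, 0, 0]
    - [0, -0.03, 0]
    - [0, -0.07, 0]
    - [0, -0.12, 0]
    - [0, -0.17, -0.03]
    - [0.004, -0.19, -0.08]
    - [0.008, -0.19, -0.13]
    - [0.012, -0.19, -0.18]
    - [0.016, -0.19, -0.23]
    - [0.018, -0.19, -0.28]
    - [0.0205, -0.19, -0.33]
    - [0.0205, -0.19, -0.363]
    - [0.0205, -0.19, -0.363]
  dr:
    - [0, 0, 0]
    - [0, 0, 0]
    - [0, 0, 0]
    - [0, 0, 0]
    - [0, 0, 0]
    - [0, 0, 0]
    - [0, 0, 0]
    - [0, 0, 0]
    - [0, 0, 0]
    - [0, 0, 0]
    - [0, 0, 0]
    - [0, 0, 0]
    - [0, 0, 0]
    - [0, 0, 0]
    - [0, 0, 0]
  hand: [0.088, 0.088, 0.088, 0.085, 0.08, 0.08, 0.08, 0.08, 0.08, 0.08, 0.08, 0.08, 0.08, 0.08, 0.08]

```text
t: 8.45
position: [0.4844, -0.0248, 0.2165]
eef_rot: [-1.573, 0.008, -0.009]
contact_force: [0.7, 0.2, 0.4]
finger_gap: 0.0799
```

```bash
python3 - <<'E'
from h import *
st()
t=grab("top");s=grab("side")
a=cv2.resize(t["image"][195:295,140:260,::-1],None,fx=3,fy=3,interpolation=cv2.INTER_CUBIC)
b=cv2.resize(s["image"][130:230,240:360,::-1],None,fx=3,fy=3,interpolation=cv2.INTER_CUBIC)
cv2.imwrite("pics/g6.png",np.hstack([a,b]))
go(.485,-.0177,.123,0)
E
```

```text
t 8.45 pos [ 0.4844 -0.0248  0.2165] yaw -0.62 tilt 0.13 gap 0.0799 F [0.7 0.2 0.4] q [ 0.59  0.3  -0.71  1.98  0.24  0.95 -0.25]
lin [0.0003, 0.094, 0.001] dr [-0.04, -0.17, 0.09] rows 1.9 0.0
```

View pics/g6.png

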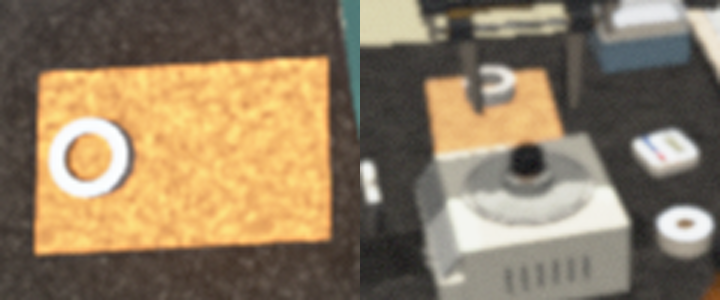

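Request:
apply_moves:
  linear:
    - [0.0003, 0.03, 0.001]
    - [0.0003, 0.06, 0.001]
    - [0.0003, 0.08, 0.001]
    - [0.0003, 0.09, 0.001]
    - [0.0003, 0.0935, 0.001]
    - [0.0003, 0.0935, 0.001]
    - [0.0003, 0.0935, 0.001]
    - [0.0003, 0.0935, 0.001]
    - [0.0003, 0.0935, 0.001]
    - [0.0003, 0.0935, 0.001]
    - [0.0003, 0.0935, 0.001]
    - [0.0003, 0.0935, 0.001]
  dr:
    - [0, -0.1, 0.1]
    - [0, -0.1, 0.1]
    - [0, -0.1, 0.1]
    - [0, -0.1, 0.1]
    - [0, -0.1, 0.1]
    - [0, -0.1, 0.1]
    - [0, -0.1, 0.1]
    - [0, -0.1, 0.1]
    - [0, -0.1, 0.1]
    - [0, -0.1, 0.1]
    - [0, -0.1, 0.1]
    - [0, -0.1, 0.1]
  hand: [0.08, 0.08, 0.08, 0.08, 0.08, 0.08, 0.046, 0.046, 0.046, 0.046, 0.046, 0.046]
  newtons: 25

```text
t: 9.75
position: [0.4853, -0.0178, 0.124]
eef_rot: [-1.571, 0.001, -0.002]
contact_force: [-0.9, -0.4, 5.2]
finger_gap: 0.0538
```

```bash
python3 - <<'E'
from h import *
st()
s=grab("side"); crop(s,230,90,360,240,4,"g7")
E
```

```text
t 9.75 pos [ 0.4853 -0.0178  0.124 ] yaw -0.09 tilt 0.04 gap 0.0538 F [-0.9 -0.4  5.2] q [ 0.5   0.44 -0.64  2.05  0.38  0.76 -0.37]
```

View pics/g7.png

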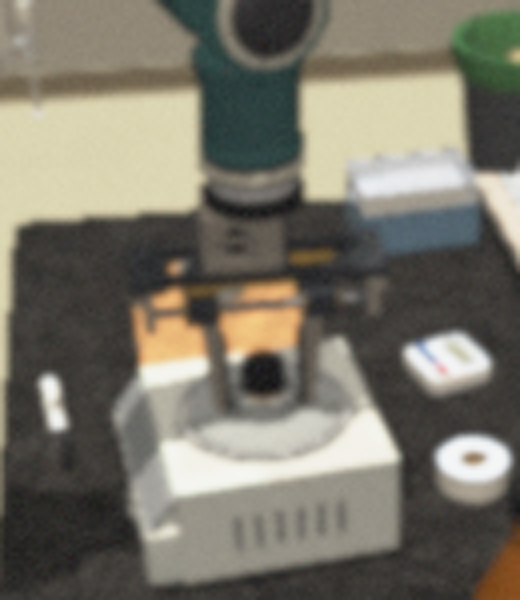

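Request:
apply_moves:
  linear:
    - [0, -0.008, 0]
    - [0, -0.018, 0]
    - [0, -0.03, 0]
    - [0, -0.042, 0]
    - [0, -0.054, 0]
    - [0, -0.066, 0]
    - [0, -0.09, 0]
    - [0, -0.11, 0.01]
    - [-0.003, -0.12, 0.05]
    - [-0.007, -0.12, 0.1]
    - [-0.011, -0.12, 0.15]
    - [-0.014, -0.11, 0.2]
    - [-0.017, -0.08, 0.235]
    - [-0.017, -0.04, 0.243]
    - [-0.017, 0, 0.243]
    - [-0.017, 0.04, 0.243]
    - [-0.017, 0.07, 0.243]
    - [-0.017, 0.083, 0.243]
    - [-0.017, 0.088, 0.243]
    - [-0.017, 0.088, 0.243]
  dr:
    - [0, 0, 0]
    - [0, 0, 0]
    - [0, 0, 0]
    - [0, 0, 0]
    - [0, 0, 0]
    - [0, 0, 0]
    - [0, 0, 0]
    - [0, 0, 0]
    - [0, 0, 0]
    - [0, 0, 0]
    - [0, 0, 0]
    - [0, 0, 0]
    - [0, 0, 0]
    - [0, 0, 0]
    - [0, 0, 0]
    - [0, 0, 0]
    - [0, 0, 0]
    - [0, 0, 0]
    - [0, 0, 0]
    - [0, 0, 0]
  hand: [0.046, 0.046, 0.046, 0.046, 0.046, 0.046, 0.046, 0.046, 0.046, 0.046, 0.046, 0.046, 0.046, 0.046, 0.046, 0.046, 0.046, 0.046, 0.046, 0.046]

```text
t: 11.8
position: [0.4693, 0.2255, 0.0367]
eef_rot: [-1.57, 0.0, -0.002]
contact_force: [-0.1, -0.3, -2.0]
finger_gap: 0.0539
```

```bash
python3 - <<'E'
from h import *
st()
s=grab("side"); crop(s,230,90,360,240,4,"g8")
E
```

```text
t 11.8 pos [0.4693 0.2255 0.0367] yaw -0.1 tilt 0.08 gap 0.0539 F [-0.1 -0.3 -2. ] q [-0.03  0.65 -0.6   2.01  0.59  0.66 -1.02]
```

View pics/g8.png

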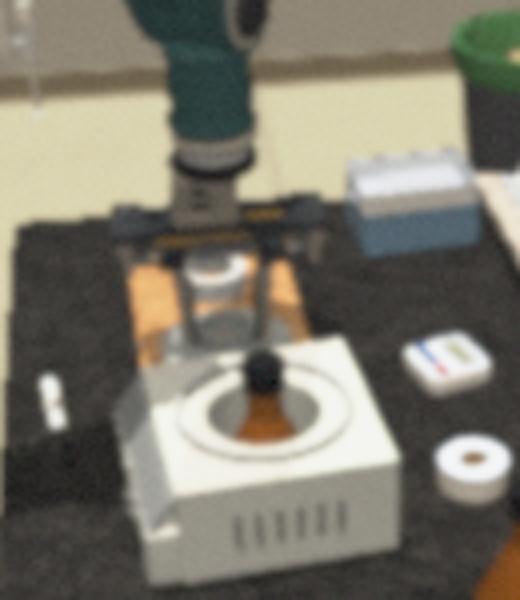

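Request:
apply_moves:
  linear:
    - [0, 0.0015, 0]
    - [0, 0.0025, 0]
    - [0, 0.003, 0]
    - [0, 0.003, 0]
  dr:
    - [0, 0, 0]
    - [0, 0, 0]
    - [0, 0, 0]
    - [0, 0, 0]
  hand: [0.046, 0.046, 0.046, 0.046]

```text
t: 12.25
position: [0.4699, 0.2257, 0.0346]
eef_rot: [-1.57, -0.001, -0.004]
contact_force: [1.1, 0.2, -0.5]
finger_gap: 0.0539
```

Request:
apply_moves:
  linear:
    - [0, 0.001, 0]
    - [0, 0.0015, 0]
    - [0, 0.0015, 0]
  dr:
    - [0, 0, 0]
    - [0, 0, 0]
    - [0, 0, 0]
  hand: [0.046, 0.046, 0.046]

```text
t: 12.55
position: [0.47, 0.2257, 0.034]
eef_rot: [-1.57, -0.001, -0.004]
contact_force: [-1.5, -1.3, 8.7]
finger_gap: 0.0537
```

Request:
apply_moves:
  linear:
    - [0, 0, 0]
    - [0, 0, 0]
    - [0, 0, 0]
    - [0, -0.03, 0]
    - [0, -0.07, 0]
    - [0, -0.12, 0]
    - [0, -0.17, -0.02]
    - [0.004, -0.19, -0.06]
    - [0.008, -0.19, -0.11]
    - [0.011, -0.19, -0.16]
    - [0.013, -0.19, -0.2]
    - [0.015, -0.19, -0.23]
    - [0.015, -0.19, -0.2435]
    - [0.015, -0.19, -0.2435]
    - [0.015, -0.19, -0.2435]
  dr:
    - [0, 0, 0]
    - [0, 0, 0]
    - [0, 0, 0]
    - [0, 0, 0]
    - [0, 0, 0]
    - [0, 0, 0]
    - [0, 0, 0]
    - [0, 0, 0]
    - [0, 0, 0]
    - [0, 0, 0]
    - [0, 0, 0]
    - [0, 0, 0]
    - [0, 0, 0]
    - [0, 0, 0]
    - [0, 0, 0]
  hand: [0.074, 0.074, 0.074, 0.07, 0.07, 0.07, 0.07, 0.07, 0.07, 0.07, 0.07, 0.07, 0.07, 0.07, 0.07]

```text
t: 14.05
position: [0.4838, -0.0163, 0.224]
eef_rot: [-1.569, -0.002, -0.003]
contact_force: [0.3, 0.9, 0.8]
finger_gap: 0.0701
```

```bash
python3 - <<'E'
from h import *
st()
t=grab("top");s=grab("side")
a=cv2.resize(t["image"][195:295,140:260,::-1],None,fx=3,fy=3,interpolation=cv2.INTER_CUBIC)
b=cv2.resize(s["image"][130:230,240:360,::-1],None,fx=3,fy=3,interpolation=cv2.INTER_CUBIC)
cv2.imwrite("pics/g9.png",np.hstack([a,b]))
go(.485,-.0178,.1305,0)
E
```

```text
t 14.05 pos [ 0.4838 -0.0163  0.224 ] yaw -0.02 tilt 0.21 gap 0.0701 F [0.3 0.9 0.8] q [ 0.62  0.3  -0.76  1.97  0.25  0.96 -0.26]
lin [0.0008, 0.0936, -0.0022] dr [-0.07, 0.08, 0.2] rows 1.9 0.0
```

View pics/g9.png

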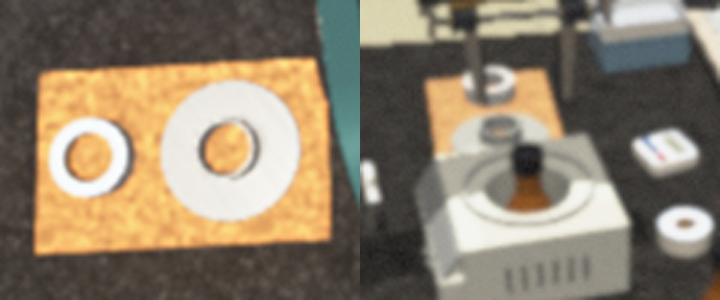

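Request:
apply_moves:
  linear:
    - [0.0008, 0.03, -0.002]
    - [0.0008, 0.06, -0.002]
    - [0.0008, 0.08, -0.002]
    - [0.0008, 0.09, -0.002]
    - [0.0008, 0.0936, -0.002]
    - [0.0008, 0.0936, -0.002]
    - [0.0008, 0.0936, -0.002]
    - [0.0008, 0.0936, -0.002]
    - [0.0008, 0.0936, -0.002]
    - [0.0008, 0.0936, -0.002]
    - [0.0008, 0.0936, -0.002]
    - [0.0008, 0.0936, -0.002]
  dr:
    - [0, 0, 0.1]
    - [0, 0, 0.1]
    - [0, 0, 0.1]
    - [0, 0, 0.1]
    - [0, 0, 0.1]
    - [0, 0, 0.1]
    - [0, 0, 0.1]
    - [0, 0, 0.1]
    - [0, 0, 0.1]
    - [0, 0, 0.1]
    - [0, 0, 0.1]
    - [0, 0, 0.1]
  hand: [0.07, 0.07, 0.07, 0.07, 0.07, 0.07, 0.026, 0.026, 0.026, 0.026, 0.026, 0.026]

```text
t: 15.35
position: [0.4852, -0.0177, 0.1307]
eef_rot: [-1.57, -0.003, -0.001]
contact_force: [0.5, -0.7, 1.9]
finger_gap: 0.033
```

```bash
python3 - <<'E'
from h import *
st()
s=grab("side"); crop(s,230,90,360,240,4,"g10")
E
```

```text
t 15.35 pos [ 0.4852 -0.0177  0.1307] yaw 0.07 tilt 0.15 gap 0.033 F [ 0.5 -0.7  1.9] q [ 0.54  0.44 -0.68  2.05  0.39  0.78 -0.38]
```

View pics/g10.png

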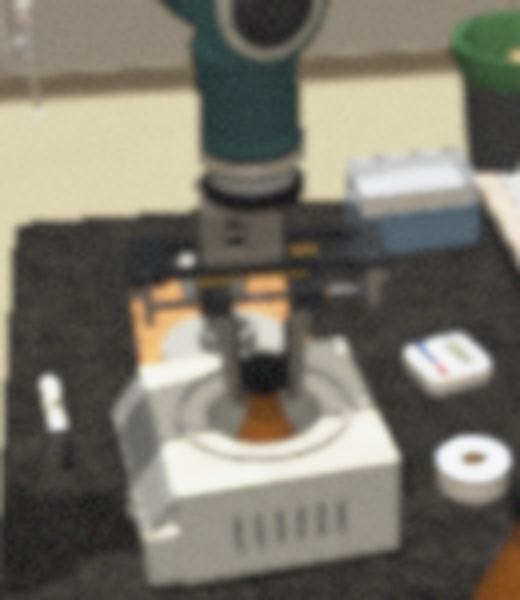

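Request:
apply_moves:
  linear:
    - [0, -0.01, 0]
    - [0, -0.025, 0]
    - [0, -0.045, 0]
    - [0, -0.07, 0]
    - [0, -0.095, 0]
    - [0, -0.105, 0]
    - [0.001, -0.11, -0.02]
    - [0.002, -0.11, -0.05]
    - [0.003, -0.11, -0.09]
    - [0.004, -0.11, -0.13]
    - [0.005, -0.11, -0.17]
    - [0.0058, -0.11, -0.21]
    - [0.0058, -0.11, -0.24]
    - [0.0058, -0.11, -0.258]
    - [0.0058, -0.1, -0.2663]
    - [0.0058, -0.08, -0.2663]
    - [0.0058, -0.06, -0.2663]
    - [0.0058, -0.05, -0.2663]
    - [0.0058, -0.045, -0.2663]
    - [0.0058, -0.045, -0.2663]
  dr:
    - [0, 0, 0]
    - [0, 0, 0]
    - [0, 0, 0]
    - [0, 0, 0]
    - [0, 0, 0]
    - [0, 0, 0]
    - [0, 0, 0]
    - [0, 0, 0]
    - [0, 0, 0]
    - [0, 0, 0]
    - [0, 0, 0]
    - [0, 0, 0]
    - [0, 0, 0]
    - [0, 0, 0]
    - [0, 0, 0]
    - [0, 0, 0]
    - [0, 0, 0]
    - [0, 0, 0]
    - [0, 0, 0]
    - [0, 0, 0]
  hand: [0.026, 0.026, 0.026, 0.026, 0.026, 0.026, 0.026, 0.026, 0.026, 0.026, 0.026, 0.026, 0.026, 0.026, 0.026, 0.026, 0.026, 0.026, 0.026, 0.026]
  newtons: 30

```text
t: 17.4
position: [0.4913, -0.2831, 0.175]
eef_rot: [-1.569, -0.003, 0.001]
contact_force: [0.6, -0.1, -1.6]
finger_gap: 0.0333
```

```bash
python3 - <<'E'
from h import *
st()
s=grab("side"); t=grab("top")
p=env.get_state()["position"].copy(); 
def circ(c,z,r):
    a=np.linspace(0,2*np.pi,60); return np.c_[c[0]+r*np.cos(a),c[1]+r*np.sin(a),0*a+z]
x0,y0,x1,y1=250,130,370,310;k=4
I=cv2.resize(s["image"][y0:y1,x0:x1,::-1],None,fx=k,fy=k,interpolation=cv2.INTER_CUBIC)
cv2.polylines(I,[((proj(s,circ(p,.062,.058))+.5-[x0,y0])*k*16).astype(int)],True,(0,0,255),1,cv2.LINE_AA,4)
cv2.polylines(I,[((proj(s,circ(p,p[2]-.106,.04))+.5-[x0,y0])*k*16).astype(int)],True,(0,255,0),1,cv2.LINE_AA,4)
cv2.imwrite("pics/g11.png",I[100:])
E
```

```text
t 17.4 pos [ 0.4913 -0.2831  0.175 ] yaw 0.15 tilt 0.15 gap 0.0333 F [ 0.6 -0.1 -1.6] q [ 0.94  0.48 -0.61  1.83  0.33  0.93  0.19]
```

View pics/g11.png

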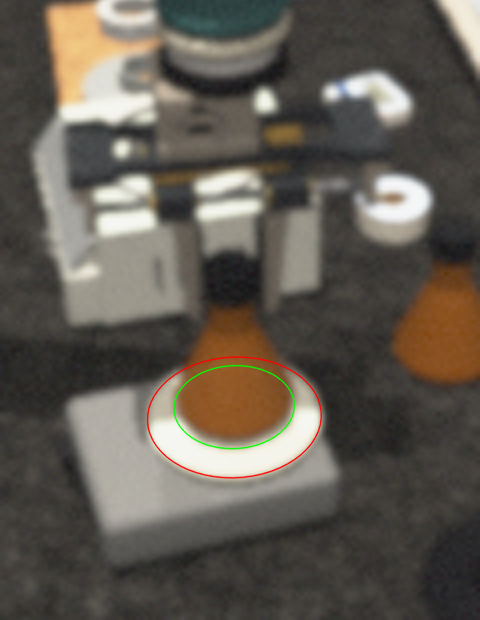

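```bash
python3 - <<'E'
from h import *
s=grab("side"); t=grab("top"); p=env.get_state()["position"]
crop(t,350,160,470,300,4,"g12")
x0,y0,x1,y1=270,180,345,270
crop(s,x0,y0,x1,y1,8,"g13")
print(proj(s,[p,p+[0,0,.0125],p-[0,0,.0125],p-[0,0,.106]]))
E
```

```text
[[306.85635961 224.7502234 ]
 [306.7212989  220.83215253]
 [306.98953342 228.6135557 ]
 [307.92959607 255.88449197]]
```

View pics/g12.png

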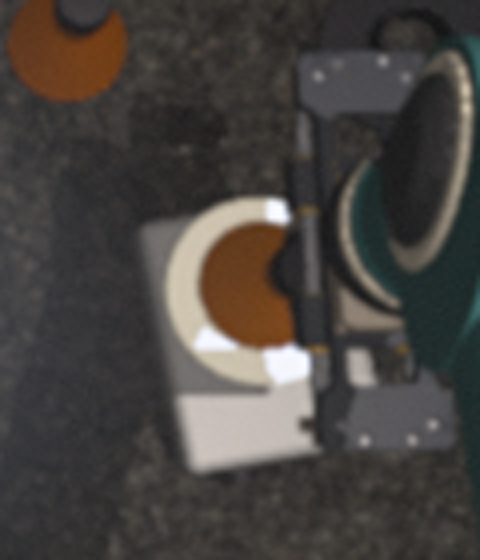

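View pics/g13.png

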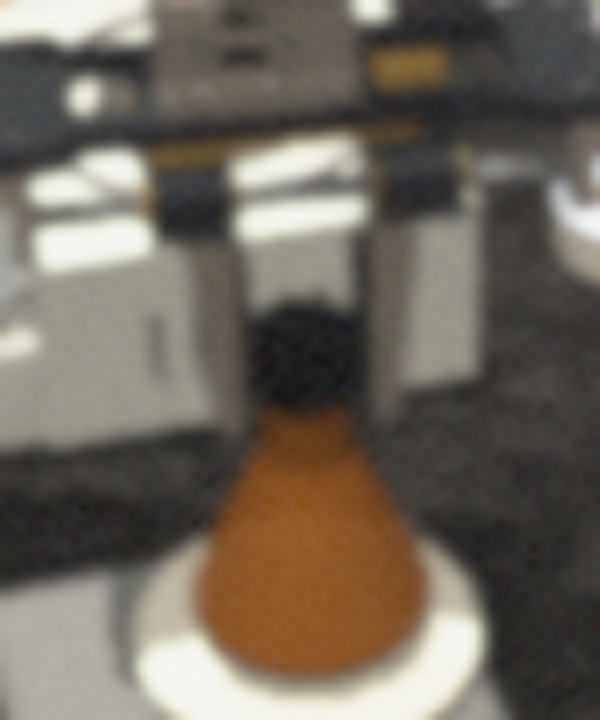

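Request:
apply_moves:
  linear:
    - [-0.0012, 0.003, 0]
    - [-0.0012, 0.005, 0]
    - [-0.0012, 0.0062, 0]
    - [-0.0012, 0.0068, 0]
    - [-0.0012, 0.0068, 0]
  dr:
    - [0, 0, 0]
    - [0, 0, 0]
    - [0, 0, 0]
    - [0, 0, 0]
    - [0, 0, 0]
  hand: [0.026, 0.026, 0.026, 0.026, 0.026]

```text
t: 18.1
position: [0.4906, -0.2841, 0.1694]
eef_rot: [-1.571, -0.004, -0.002]
contact_force: [-0.3, 0.6, -1.9]
finger_gap: 0.0333
```

Request:
apply_moves:
  linear:
    - [0, 0.0008, 0.0004]
    - [0, 0.0012, 0.0004]
    - [0, 0.0012, 0.0004]
  dr:
    - [0, 0, 0]
    - [0, 0, 0]
    - [0, 0, 0]
  hand: [0.026, 0.026, 0.026]

```text
t: 18.4
position: [0.4906, -0.2836, 0.1681]
eef_rot: [-1.57, -0.004, -0.002]
contact_force: [0.3, 0.0, -1.2]
finger_gap: 0.0334
```

Request:
apply_moves:
  linear:
    - [0, 0.0007, 0]
    - [0, 0.001, 0]
    - [0, 0.001, 0]
  dr:
    - [0, 0, 0]
    - [0, 0, 0]
    - [0, 0, 0]
  hand: [0.026, 0.026, 0.026]

```text
t: 18.7
position: [0.4909, -0.2838, 0.1677]
eef_rot: [-1.571, -0.004, -0.002]
contact_force: [-0.7, -0.3, 4.3]
finger_gap: 0.0338
```

Request:
apply_moves:
  linear:
    - [0, 0, 0]
    - [0, 0, 0]
    - [0, 0, 0]
    - [0, -0.02, 0]
    - [0, -0.05, 0]
    - [0, -0.08, 0]
    - [0.03, -0.08, 0.015]
    - [0.07, -0.08, 0.04]
    - [0.11, -0.07, 0.07]
    - [0.15, -0.05, 0.09]
    - [0.174, -0.03, 0.108]
    - [0.174, -0.03, 0.108]
    - [0.174, -0.03, 0.108]
  dr:
    - [0, 0, 0]
    - [0, 0, 0]
    - [0, 0, 0]
    - [0, 0, 0]
    - [0, 0, 0]
    - [0, 0, 0]
    - [0, 0, 0]
    - [0, 0, 0]
    - [0, 0, 0]
    - [0, 0, 0]
    - [0, 0, 0]
    - [0, 0, 0]
    - [0, 0, 0]
  hand: [0.07, 0.07, 0.07, 0.075, 0.08, 0.08, 0.08, 0.08, 0.08, 0.08, 0.08, 0.08, 0.08]

```text
t: 20.0
position: [0.6644, -0.1749, 0.1973]
eef_rot: [-1.57, -0.004, 0.001]
contact_force: [0.5, -0.5, 0.1]
finger_gap: 0.0806
```

```bash
python3 - <<'E'
from h import *
st()
s=grab("side"); t=grab("top")
crop(s,250,110,420,300,3.5,"g14"); crop(t,330,130,480,290,4,"g15")
go(.666,-.176,.106,0)
E
```

```text
t 20.0 pos [ 0.6644 -0.1749  0.1973] yaw 0.17 tilt 0.13 gap 0.0806 F [ 0.5 -0.5  0.1] q [ 0.61  0.65 -0.6   1.51  0.39  1.11 -0.07]
lin [0.0015, 0.0929, 0.0011] dr [0.07, -0.01, 0.24] rows 1.9 0.0
```

View pics/g14.png

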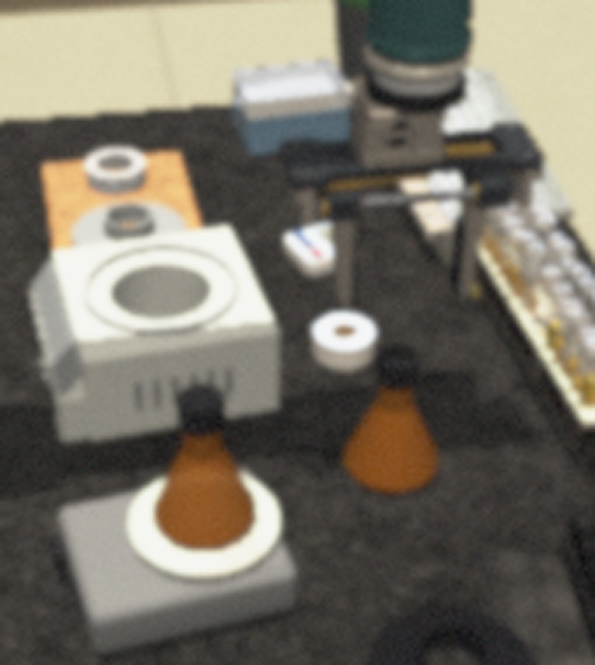

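View pics/g15.png

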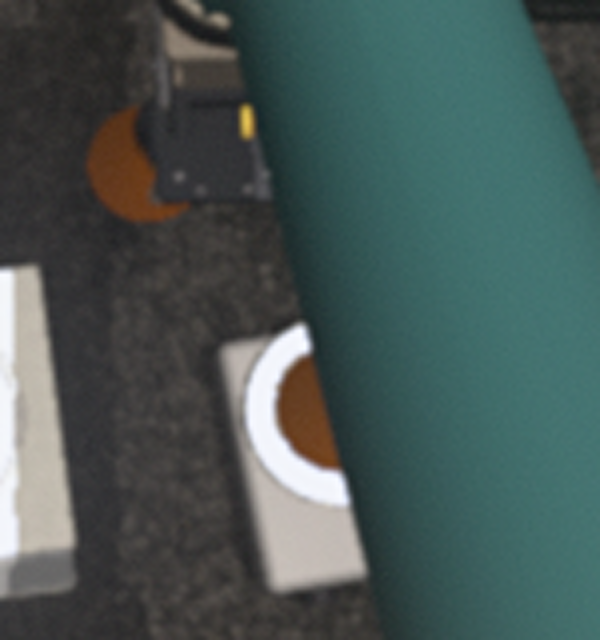

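Request:
apply_moves:
  linear:
    - [0.0013, 0.03, -0.001]
    - [0.0013, 0.06, -0.001]
    - [0.0013, 0.08, -0.001]
    - [0.0013, 0.089, -0.001]
    - [0.0013, 0.092, -0.001]
    - [0.0013, 0.092, -0.001]
  dr:
    - [0, -0.1, 0]
    - [0, -0.1, 0]
    - [0, -0.1, 0]
    - [0, -0.1, 0]
    - [0, -0.1, 0]
    - [0, -0.1, 0]
  hand: [0.08, 0.08, 0.08, 0.08, 0.08, 0.08]

```text
t: 20.7
position: [0.6661, -0.1789, 0.1081]
eef_rot: [-1.573, -0.005, -0.004]
contact_force: [-0.1, -0.2, 0.3]
finger_gap: 0.0801
```

```bash
python3 - <<'E'
from h import *
st()
s=grab("side"); p=env.get_state()["position"]
def circ(c,z,r):
    a=np.linspace(0,2*np.pi,60); return np.c_[c[0]+r*np.cos(a),c[1]+r*np.sin(a),0*a+z]
x0,y0,x1,y1=330,180,400,260;k=7
I=cv2.resize(s["image"][y0:y1,x0:x1,::-1],None,fx=k,fy=k,interpolation=cv2.INTER_CUBIC)
for z,r in ((0,.04),(.118,.017),(.093,.017)): cv2.polylines(I,[((proj(s,circ(p,z,r))+.5-[x0,y0])*k*16).astype(int)],True,(0,255,0),1,cv2.LINE_AA,4)
cv2.imwrite("pics/g16.png",I)
E
```

```text
t 20.7 pos [ 0.6661 -0.1789  0.1081] yaw 0.04 tilt 0.34 gap 0.0801 F [-0.1 -0.2  0.3] q [ 0.58  0.74 -0.56  1.56  0.45  0.96 -0.11]
```

View pics/g16.png

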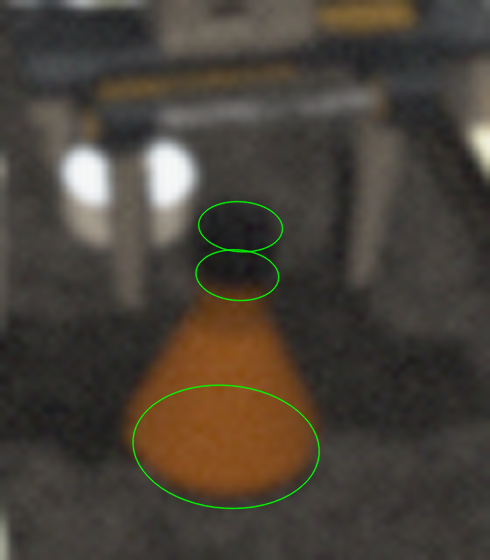

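Request:
apply_moves:
  linear:
    - [0, 0.0015, 0.0015]
    - [0, 0.0015, 0.0015]
    - [0, 0.0015, 0.0015]
    - [0, 0.0015, 0.0015]
    - [0, 0.0015, 0.0015]
    - [0, 0.0015, 0.0015]
    - [0, 0.0015, 0.0015]
    - [0, 0.0015, 0.0015]
    - [0, 0.0015, 0.0015]
  dr:
    - [0, 0, 0]
    - [0, 0, 0]
    - [0, 0, 0]
    - [0, 0, 0]
    - [0, 0, 0]
    - [0, 0, 0]
    - [0, 0, 0]
    - [0, 0, 0]
    - [0, 0, 0]
  hand: [0.08, 0.08, 0.026, 0.026, 0.026, 0.026, 0.026, 0.026, 0.026]
  newtons: 25

```text
t: 21.65
position: [0.6662, -0.1772, 0.1067]
eef_rot: [-1.573, -0.005, -0.004]
contact_force: [-0.4, -0.4, -0.5]
finger_gap: 0.0335
```

```bash
python3 - <<'E'
from h import *
st()
E
```

```text
t 21.65 pos [ 0.6662 -0.1772  0.1067] yaw 0.05 tilt 0.34 gap 0.0335 F [-0.4 -0.4 -0.5] q [ 0.58  0.75 -0.56  1.56  0.45  0.96 -0.12]
```

Request:
apply_moves:
  linear:
    - [0, -0.008, 0]
    - [0, -0.02, 0]
    - [0, -0.04, 0]
    - [0, -0.065, 0]
    - [0, -0.095, 0]
    - [0, -0.12, 0]
    - [-0.01, -0.132, 0.01]
    - [-0.03, -0.135, 0.03]
    - [-0.06, -0.135, 0.055]
    - [-0.09, -0.135, 0.08]
    - [-0.12, -0.135, 0.105]
    - [-0.145, -0.135, 0.13]
    - [-0.165, -0.135, 0.147]
    - [-0.176, -0.135, 0.156]
    - [-0.181, -0.135, 0.1595]
    - [-0.181, -0.135, 0.1595]
    - [-0.181, -0.135, 0.1595]
    - [-0.181, -0.135, 0.1595]
  dr:
    - [0, 0, 0]
    - [0, 0, 0]
    - [0, 0, 0]
    - [0, 0, 0]
    - [0, 0, 0]
    - [0, 0, 0]
    - [0, 0, 0]
    - [0, 0, 0]
    - [0, 0, 0]
    - [0, 0, 0]
    - [0, 0, 0]
    - [0, 0, 0]
    - [0, 0, 0]
    - [0, 0, 0]
    - [0, 0, 0]
    - [0, 0, 0]
    - [0, 0, 0]
    - [0, 0, 0]
  hand: [0.026, 0.026, 0.026, 0.026, 0.026, 0.026, 0.026, 0.026, 0.026, 0.026, 0.026, 0.026, 0.026, 0.026, 0.026, 0.026, 0.026, 0.026]
  newtons: 30

```text
t: 23.45
position: [0.4851, -0.0185, 0.2404]
eef_rot: [-1.572, -0.004, -0.005]
contact_force: [-0.3, -0.5, -1.7]
finger_gap: 0.0336
```

```bash
python3 - <<'E'
from h import *
st()
s=grab("side"); crop(s,230,90,380,290,3.5,"g17")
go(.4852,-.0177,.1317)
E
```

```text
t 23.45 pos [ 0.4851 -0.0185  0.2404] yaw -0.04 tilt 0.35 gap 0.0336 F [-0.3 -0.5 -1.7] q [ 0.62  0.27 -0.75  1.95  0.22  0.99 -0.23]
lin [-0.0004, 0.1086, 0.0007] dr [0.07, -0.0, 0.32] rows 2.2 0.0
```

View pics/g17.png

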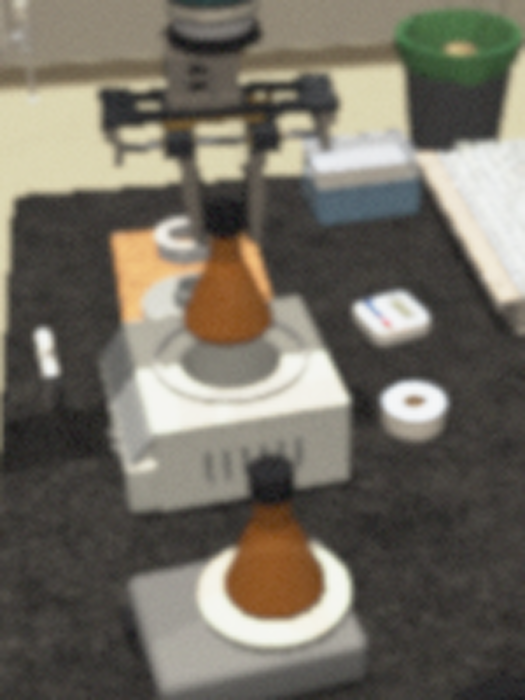

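Request:
apply_moves:
  linear:
    - [-0.0003, 0.02, 0.0006]
    - [-0.0003, 0.04, 0.0006]
    - [-0.0003, 0.06, 0.0006]
    - [-0.0003, 0.08, 0.0006]
    - [-0.0003, 0.095, 0.0006]
    - [-0.0003, 0.103, 0.0006]
    - [-0.0003, 0.107, 0.0006]
    - [-0.0003, 0.107, 0.0006]
    - [-0.0003, 0.107, 0.0006]
  dr:
    - [0, 0, 0]
    - [0, 0, 0]
    - [0, 0, 0]
    - [0, 0, 0]
    - [0, 0, 0]
    - [0, 0, 0]
    - [0, 0, 0]
    - [0, 0, 0]
    - [0, 0, 0]
  hand: [0.026, 0.026, 0.026, 0.026, 0.026, 0.026, 0.026, 0.026, 0.026]

```text
t: 24.4
position: [0.4858, -0.0178, 0.1339]
eef_rot: [-1.572, -0.005, -0.006]
contact_force: [-0.2, 1.1, -2.3]
finger_gap: 0.0334
```

Request:
apply_moves:
  linear:
    - [-0.0005, 0.001, 0]
    - [-0.0005, 0.0018, 0]
    - [-0.0005, 0.0025, 0]
    - [-0.0005, 0.0028, 0]
    - [-0.0005, 0.0028, 0]
  dr:
    - [0, 0, 0]
    - [0, 0, 0]
    - [0, 0, 0]
    - [0, 0, 0]
    - [0, 0, 0]
  hand: [0.026, 0.026, 0.026, 0.026, 0.026]

```text
t: 24.9
position: [0.4855, -0.0178, 0.1315]
eef_rot: [-1.573, -0.005, -0.006]
contact_force: [-2.7, -0.8, 4.2]
finger_gap: 0.0335
```

Request:
apply_moves:
  linear:
    - [0, 0, 0]
    - [0, 0, 0]
    - [0, 0, 0]
    - [0, -0.02, 0]
    - [0, -0.05, 0]
    - [0, -0.09, 0]
    - [0, -0.12, 0]
    - [0, -0.12, 0.04]
    - [0, -0.12, 0.08]
    - [-0.005, -0.12, 0.13]
    - [-0.008, -0.12, 0.18]
    - [-0.0155, -0.1, 0.23]
    - [-0.0155, -0.08, 0.2435]
    - [-0.0155, -0.06, 0.2435]
    - [-0.0155, -0.05, 0.2435]
    - [-0.0155, -0.05, 0.2435]
  dr:
    - [0, 0, 0.3]
    - [0, 0, 0]
    - [0, 0, 0]
    - [0, 0, 0]
    - [0, 0, 0]
    - [0, 0, 0]
    - [0, 0, 0]
    - [0, 0, 0.3]
    - [0, 0, 0.3]
    - [0, 0, 0.3]
    - [0, 0, 0.3]
    - [0, 0, 0.3]
    - [0, 0, 0.3]
    - [0, 0, 0.3]
    - [0, 0, 0.3]
    - [0, 0, 0.3]
  hand: [0.07, 0.07, 0.07, 0.075, 0.075, 0.075, 0.075, 0.075, 0.075, 0.075, 0.075, 0.075, 0.075, 0.075, 0.075, 0.075]

```text
t: 26.5
position: [0.4691, 0.225, 0.1797]
eef_rot: [-1.574, 0.001, -0.0]
contact_force: [-0.4, -0.6, 0.3]
finger_gap: 0.0753
```

```bash
python3 - <<'E'
from h import *
st()
s=grab("side"); crop(s,230,110,350,290,4,"g18")
t=grab("top"); crop(t,140,130,450,300,2.5,"g19")
go(.470,.2257,.034,0)
E
```

```text
t 26.5 pos [0.4691 0.225  0.1797] yaw -0.04 tilt 0.17 gap 0.0753 F [-0.4 -0.6  0.3] q [ 0.12  0.45 -0.78  1.93  0.39  0.93 -0.86]
lin [-0.0006, 0.1475, 0.0005] dr [0.1, -0.09, 0.15] rows 2.9 0.0
```

View pics/g18.png

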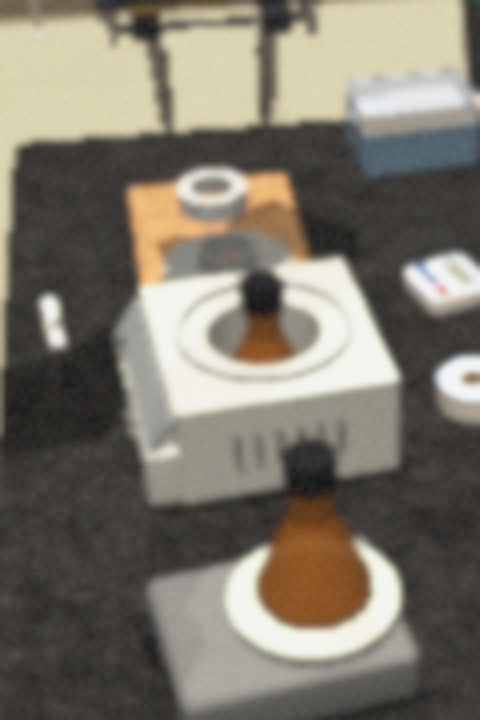

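View pics/g19.png

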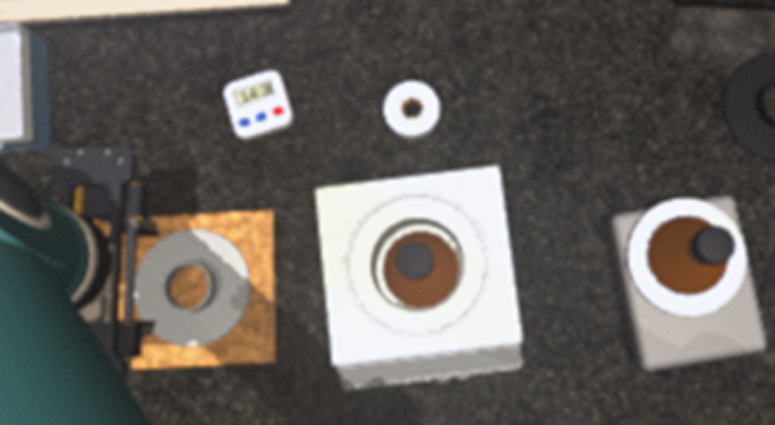

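Request:
apply_moves:
  linear:
    - [0.0008, 0.04, 0.0007]
    - [0.0008, 0.08, 0.0007]
    - [0.0008, 0.115, 0.0007]
    - [0.0008, 0.135, 0.0007]
    - [0.0008, 0.143, 0.0007]
    - [0.0008, 0.145, 0.0007]
    - [0.0008, 0.145, 0.0007]
    - [0.0008, 0.145, 0.0007]
  dr:
    - [0, -0.1, 0.15]
    - [0, -0.1, 0.15]
    - [0, -0.1, 0.15]
    - [0, -0.1, 0.15]
    - [0, -0.1, 0.15]
    - [0, -0.1, 0.15]
    - [0, -0.1, 0.15]
    - [0, -0.1, 0.15]
  hand: [0.075, 0.075, 0.075, 0.075, 0.075, 0.075, 0.075, 0.075]

```text
t: 27.4
position: [0.4725, 0.2262, 0.0379]
eef_rot: [-1.572, -0.002, -0.002]
contact_force: [-0.2, -0.2, 0.7]
finger_gap: 0.075
```

```bash
python3 - <<'E'
from h import *
st(); go(.470,.2257,.0343,0)
E
```

```text
t 27.4 pos [0.4725 0.2262 0.0379] yaw -0.01 tilt 0.14 gap 0.075 F [-0.2 -0.2  0.7] q [-0.02  0.65 -0.62  2.    0.61  0.67 -1.03]
lin [-0.0025, 0.0036, -0.0005] dr [0.04, -0.01, 0.14] rows 0.1 0.0
```

Request:
apply_moves:
  linear:
    - [-0.0025, 0.0036, -0.0005]
    - [-0.0025, 0.0036, -0.0005]
    - [-0.0025, 0.0036, -0.0005]
    - [-0.0025, 0.0036, -0.0005]
    - [-0.0025, 0.0036, -0.0005]
    - [-0.0025, 0.0036, -0.0005]
    - [-0.0025, 0.0036, -0.0005]
    - [-0.0025, 0.0036, -0.0005]
    - [-0.0025, 0.0036, -0.0005]
  dr:
    - [0, 0, 0.1]
    - [0, 0, 0.1]
    - [0, 0, 0.1]
    - [0, 0, 0.1]
    - [0, 0, 0.1]
    - [0, 0, 0.1]
    - [0, 0, 0.1]
    - [0, 0, 0.1]
    - [0, 0, 0.1]
  hand: [0.075, 0.075, 0.046, 0.046, 0.046, 0.046, 0.046, 0.046, 0.046]
  newtons: 25

```text
t: 28.3
position: [0.47, 0.2258, 0.0344]
eef_rot: [-1.572, -0.0, -0.001]
contact_force: [-0.2, 1.0, 1.6]
finger_gap: 0.0539
```

```bash
python3 - <<'E'
from h import *
st()
E
```

```text
t 28.3 pos [0.47   0.2258 0.0344] yaw -0.01 tilt 0.06 gap 0.0539 F [-0.2  1.   1.6] q [-0.02  0.66 -0.62  2.01  0.61  0.67 -1.04]
```

Request:
apply_moves:
  linear:
    - [0, -0.01, 0]
    - [0, -0.03, 0]
    - [0, -0.06, 0]
    - [0, -0.1, 0]
    - [0, -0.14, 0]
    - [0, -0.18, 0]
    - [0, -0.19, -0.02]
    - [0.002, -0.19, -0.05]
    - [0.004, -0.19, -0.09]
    - [0.007, -0.19, -0.13]
    - [0.01, -0.19, -0.17]
    - [0.013, -0.19, -0.205]
    - [0.0153, -0.19, -0.23]
    - [0.0153, -0.19, -0.24]
    - [0.0153, -0.19, -0.2436]
    - [0.0153, -0.19, -0.2436]
    - [0.0153, -0.19, -0.2436]
    - [0.0153, -0.19, -0.2436]
  dr:
    - [0, 0, 0]
    - [0, 0, 0]
    - [0, 0, 0]
    - [0, 0, 0]
    - [0, 0, 0]
    - [0, 0, 0]
    - [0, 0, 0]
    - [0, 0, 0]
    - [0, 0, 0]
    - [0, 0, 0]
    - [0, 0, 0]
    - [0, 0, 0]
    - [0, 0, 0]
    - [0, 0, 0]
    - [0, 0, 0]
    - [0, 0, 0]
    - [0, 0, 0]
    - [0, 0, 0]
  hand: [0.046, 0.046, 0.046, 0.046, 0.046, 0.046, 0.046, 0.046, 0.046, 0.046, 0.046, 0.046, 0.046, 0.046, 0.046, 0.046, 0.046, 0.046]

```text
t: 30.1
position: [0.4851, -0.0162, 0.2246]
eef_rot: [-1.571, -0.002, 0.001]
contact_force: [0.4, 0.3, -1.4]
finger_gap: 0.0536
```

```bash
python3 - <<'E'
from h import *
st(); go(.4853,-.0178,.1243,0)
s=grab("side"); crop(s,240,110,350,240,5,"g20")
E
```

```text
t 30.1 pos [ 0.4851 -0.0162  0.2246] yaw 0.13 tilt 0.05 gap 0.0536 F [ 0.4  0.3 -1.4] q [ 0.64  0.3  -0.78  1.97  0.26  0.97 -0.27]
lin [0.0001, 0.1003, -0.0016] dr [0.02, 0.13, 0.05] rows 2.0 0.0
```

View pics/g20.png

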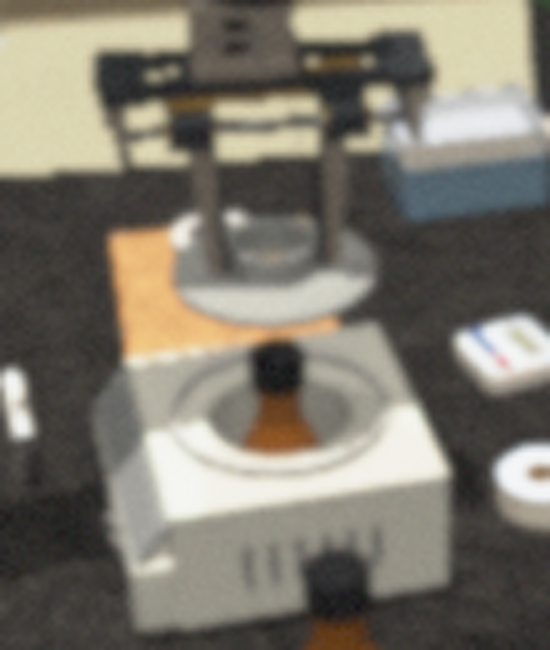

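Request:
apply_moves:
  linear:
    - [0.0001, 0.02, -0.0016]
    - [0.0001, 0.04, -0.0016]
    - [0.0001, 0.06, -0.0016]
    - [0.0001, 0.075, -0.0016]
    - [0.0001, 0.083, -0.0016]
    - [0.0001, 0.087, -0.0016]
    - [0.0001, 0.087, -0.0016]
    - [0.0001, 0.087, -0.0016]
  dr:
    - [0, 0.1, 0]
    - [0, 0.1, 0]
    - [0, 0.1, 0]
    - [0, 0.1, 0]
    - [0, 0.1, 0]
    - [0, 0.1, 0]
    - [0, 0.1, 0]
    - [0, 0.1, 0]
  hand: [0.046, 0.046, 0.046, 0.046, 0.046, 0.046, 0.046, 0.046]

```text
t: 30.95
position: [0.4858, -0.0179, 0.1382]
eef_rot: [-1.571, -0.002, -0.001]
contact_force: [0.2, -0.3, -0.4]
finger_gap: 0.0537
```

```bash
python3 - <<'E'
from h import *
st(); go(.4853,-.0178,.1243,0)
E
```

```text
t 30.95 pos [ 0.4858 -0.0179  0.1382] yaw 0.02 tilt 0.12 gap 0.0537 F [ 0.2 -0.3 -0.4] q [ 0.56  0.43 -0.71  2.04  0.39  0.8  -0.38]
lin [-0.0006, 0.0139, 0.0001] dr [0.03, 0.02, 0.11] rows 0.3 0.0
```

Request:
apply_moves:
  linear:
    - [-0.0006, 0.003, 0.0001]
    - [-0.0006, 0.006, 0.0001]
    - [-0.0006, 0.009, 0.0001]
    - [-0.0006, 0.0115, 0.0001]
    - [-0.0006, 0.013, 0.0001]
    - [-0.0006, 0.0135, 0.0001]
    - [-0.0006, 0.0135, 0.0001]
  dr:
    - [0, 0, 0.1]
    - [0, 0, 0.1]
    - [0, 0, 0.1]
    - [0, 0, 0.1]
    - [0, 0, 0.1]
    - [0, 0, 0.1]
    - [0, 0, 0.1]
  hand: [0.046, 0.046, 0.046, 0.046, 0.046, 0.046, 0.046]

```text
t: 31.65
position: [0.4852, -0.0178, 0.1246]
eef_rot: [-1.571, -0.0, 0.0]
contact_force: [0.7, -0.8, -0.6]
finger_gap: 0.0537
```

Request:
apply_moves:
  linear:
    - [0, 0.0006, 0]
    - [0, 0.001, 0]
    - [0, 0.001, 0]
  dr:
    - [0, 0, 0]
    - [0, 0, 0]
    - [0, 0, 0]
  hand: [0.046, 0.046, 0.046]

```text
t: 31.95
position: [0.4853, -0.0177, 0.1243]
eef_rot: [-1.572, -0.001, 0.0]
contact_force: [-2.8, 0.5, 5.5]
finger_gap: 0.054
```

Request:
apply_moves:
  linear:
    - [0, 0, 0]
    - [0, 0, 0]
    - [0, 0, 0]
    - [0, -0.02, 0]
    - [0, -0.05, 0]
    - [0, -0.09, 0]
    - [0, -0.11, 0.03]
    - [-0.004, -0.11, 0.08]
    - [-0.007, -0.11, 0.13]
    - [-0.01, -0.11, 0.18]
    - [-0.013, -0.11, 0.23]
    - [-0.016, -0.11, 0.28]
    - [-0.0207, -0.1, 0.33]
    - [-0.0207, -0.07, 0.363]
    - [-0.0207, -0.03, 0.363]
    - [-0.0207, 0, 0.363]
    - [-0.0207, 0, 0.363]
    - [-0.0207, 0, 0.363]
  dr:
    - [0, 0, 0]
    - [0, 0, 0]
    - [0, 0, 0]
    - [0, 0, 0]
    - [0, 0, 0]
    - [0, 0, 0]
    - [0, 0, 0]
    - [0, 0, 0]
    - [0, 0, 0]
    - [0, 0, 0]
    - [0, 0, 0]
    - [0, 0, 0]
    - [0, 0, 0]
    - [0, 0, 0]
    - [0, 0, 0]
    - [0, 0, 0]
    - [0, 0, 0]
    - [0, 0, 0]
  hand: [0.074, 0.074, 0.074, 0.08, 0.09, 0.09, 0.09, 0.09, 0.09, 0.09, 0.09, 0.09, 0.09, 0.09, 0.09, 0.09, 0.09, 0.09]

```text
t: 33.75
position: [0.4645, 0.3455, 0.1242]
eef_rot: [-1.572, -0.0, 0.001]
contact_force: [0.1, -0.0, 0.0]
finger_gap: 0.09
```

```bash
python3 - <<'E'
from h import *
st(); 
s=grab("side"); t=grab("top")
go(.4646,.3452,.0275,0)
a=cv2.resize(t["image"][195:295,250:350,::-1],None,fx=4,fy=4,interpolation=cv2.INTER_CUBIC)
b=cv2.resize(s["image"][150:250,240:340,::-1],None,fx=4,fy=4,interpolation=cv2.INTER_CUBIC)
cv2.imwrite("pics/g21.png",np.hstack([a,b]))
E
```

```text
t 33.75 pos [0.4645 0.3455 0.1242] yaw 0.03 tilt 0.05 gap 0.09 F [ 0.1 -0.   0. ] q [-0.14  0.62 -0.74  1.83  0.52  0.9  -1.13]
lin [-0.0011, 0.0983, -0.0008] dr [-0.04, -0.0, 0.15] rows 2.0 0.0
```

View pics/g21.png

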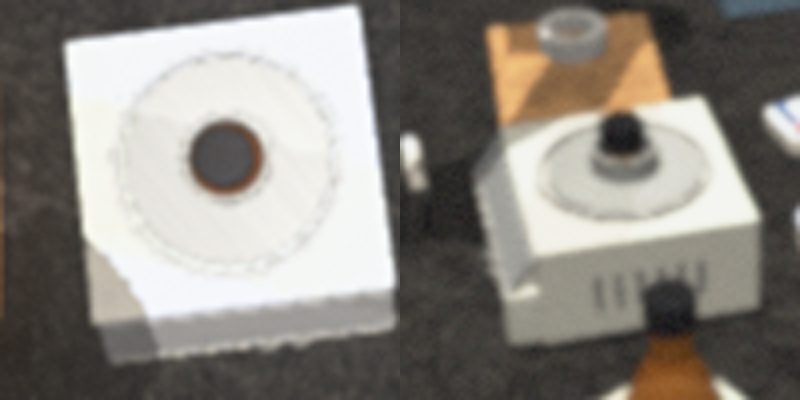

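Wide ring lies flat in the rim, flask centred in it. Fetch the cap ring.

Request:
apply_moves:
  linear:
    - [-0.0003, 0.03, -0.0003]
    - [-0.0003, 0.06, -0.0003]
    - [-0.0003, 0.08, -0.0003]
    - [-0.0003, 0.09, -0.0003]
    - [-0.0003, 0.095, -0.0003]
    - [-0.0003, 0.096, -0.0003]
    - [-0.0003, 0.096, -0.0003]
  dr:
    - [0, 0, 0.1]
    - [0, 0, 0.1]
    - [0, 0, 0.1]
    - [0, 0, 0.1]
    - [0, 0, 0.1]
    - [0, 0, 0.1]
    - [0, 0, 0.1]
  hand: [0.09, 0.09, 0.09, 0.09, 0.09, 0.09, 0.09]

```text
t: 34.55
position: [0.4661, 0.3463, 0.031]
eef_rot: [-1.569, -0.002, -0.002]
contact_force: [-0.5, -0.0, 0.9]
finger_gap: 0.0903
```

```bash
python3 - <<'E'
from h import *
st(); go(.4646,.3452,.0275,0)
E
```

```text
t 34.55 pos [0.4661 0.3463 0.031 ] yaw -0.01 tilt 0.18 gap 0.0903 F [-0.5 -0.   0.9] q [-0.22  0.74 -0.64  1.86  0.64  0.75 -1.22]
lin [-0.0015, 0.0034, -0.0011] dr [-0.11, -0.01, 0.14] rows 0.1 0.0
```

Request:
apply_moves:
  linear:
    - [-0.0015, 0.0034, -0.0011]
    - [-0.0015, 0.0034, -0.0011]
    - [-0.0015, 0.0034, -0.0011]
    - [-0.0015, 0.0034, -0.0011]
    - [-0.0015, 0.0034, -0.0011]
    - [-0.0015, 0.0034, -0.0011]
    - [-0.0015, 0.0034, -0.0011]
    - [-0.0015, 0.0034, -0.0011]
    - [-0.0015, 0.0034, -0.0011]
  dr:
    - [-0.1, 0, 0.1]
    - [-0.1, 0, 0.1]
    - [-0.1, 0, 0.1]
    - [-0.1, 0, 0.1]
    - [-0.1, 0, 0.1]
    - [-0.1, 0, 0.1]
    - [-0.1, 0, 0.1]
    - [-0.1, 0, 0.1]
    - [-0.1, 0, 0.1]
  hand: [0.09, 0.09, 0.06, 0.06, 0.06, 0.06, 0.06, 0.06, 0.06]
  newtons: 20

```text
t: 35.45
position: [0.4647, 0.3452, 0.0276]
eef_rot: [-1.571, -0.0, -0.001]
contact_force: [-0.4, 0.2, 1.5]
finger_gap: 0.0681
```

```bash
python3 - <<'E'
from h import *
st()
E
```

```text
t 35.45 pos [0.4647 0.3452 0.0276] yaw -0.01 tilt 0.05 gap 0.0681 F [-0.4  0.2  1.5] q [-0.22  0.75 -0.64  1.87  0.64  0.74 -1.22]
```

Request:
apply_moves:
  linear:
    - [0, -0.01, 0]
    - [0, -0.03, 0]
    - [0, -0.06, 0]
    - [0, -0.1, 0]
    - [0, -0.14, 0]
    - [0, -0.18, -0.01]
    - [0.002, -0.195, -0.04]
    - [0.004, -0.195, -0.08]
    - [0.006, -0.195, -0.12]
    - [0.009, -0.195, -0.16]
    - [0.012, -0.195, -0.2]
    - [0.014, -0.195, -0.24]
    - [0.016, -0.195, -0.28]
    - [0.018, -0.195, -0.315]
    - [0.0205, -0.195, -0.34]
    - [0.0205, -0.195, -0.355]
    - [0.0205, -0.195, -0.3629]
    - [0.0205, -0.195, -0.3629]
    - [0.0205, -0.195, -0.3629]
    - [0.0205, -0.195, -0.3629]
  dr:
    - [0, 0, 0]
    - [0, 0, 0]
    - [0, 0, 0]
    - [0, 0, 0]
    - [0, 0, 0]
    - [0, 0, 0]
    - [0, 0, 0]
    - [0, 0, 0]
    - [0, 0, 0]
    - [0, 0, 0]
    - [0, 0, 0]
    - [0, 0, 0]
    - [0, 0, 0]
    - [0, 0, 0]
    - [0, 0, 0]
    - [0, 0, 0]
    - [0, 0, 0]
    - [0, 0, 0]
    - [0, 0, 0]
    - [0, 0, 0]
  hand: [0.06, 0.06, 0.06, 0.06, 0.06, 0.06, 0.06, 0.06, 0.06, 0.06, 0.06, 0.06, 0.06, 0.06, 0.06, 0.06, 0.06, 0.06, 0.06, 0.06]

```text
t: 37.45
position: [0.4849, -0.0164, 0.2227]
eef_rot: [-1.57, -0.002, 0.001]
contact_force: [0.4, 0.1, -0.7]
finger_gap: 0.0678
```

```bash
python3 - <<'E'
from h import *
st(); go(.4853,-.0178,.155,0)
E
```

```text
t 37.45 pos [ 0.4849 -0.0164  0.2227] yaw 0.1 tilt 0.07 gap 0.0678 F [ 0.4  0.1 -0.7] q [ 0.66  0.32 -0.82  1.97  0.28  0.97 -0.28]
lin [0.0003, 0.0677, -0.0014] dr [-0.04, 0.1, 0.06] rows 1.4 0.0
```

Request:
apply_moves:
  linear:
    - [0.0003, 0.02, -0.0014]
    - [0.0003, 0.04, -0.0014]
    - [0.0003, 0.055, -0.0014]
    - [0.0003, 0.065, -0.0014]
    - [0.0003, 0.069, -0.0014]
    - [0.0003, 0.069, -0.0014]
    - [0.0003, 0.069, -0.0014]
  dr:
    - [0, 0.1, 0.1]
    - [0, 0.1, 0.1]
    - [0, 0.1, 0.1]
    - [0, 0.1, 0.1]
    - [0, 0.1, 0.1]
    - [0, 0.1, 0.1]
    - [0, 0.1, 0.1]
  hand: [0.06, 0.06, 0.06, 0.06, 0.06, 0.06, 0.06]

```text
t: 38.15
position: [0.4857, -0.0176, 0.1542]
eef_rot: [-1.57, -0.0, 0.0]
contact_force: [-0.6, -0.4, -0.1]
finger_gap: 0.068
```

```bash
python3 - <<'E'
from h import *
st(); go(.4853,-.0178,.1256,0)
E
```

```text
t 38.15 pos [ 0.4857 -0.0176  0.1542] yaw 0.02 tilt 0.04 gap 0.068 F [-0.6 -0.4 -0.1] q [ 0.6   0.42 -0.76  2.03  0.38  0.84 -0.38]
lin [-0.0004, 0.0286, -0.0003] dr [-0.03, 0.02, 0.01] rows 0.6 0.0
```

Down in two steps, checking the force just after the skirt's entry.

Request:
apply_moves:
  linear:
    - [-0.0005, 0.003, -0.0002]
    - [-0.0005, 0.006, -0.0002]
    - [-0.0005, 0.009, -0.0002]
    - [-0.0005, 0.012, -0.0002]
    - [-0.0005, 0.014, -0.0002]
    - [-0.0005, 0.016, -0.0002]
    - [-0.0005, 0.016, -0.0002]
  dr:
    - [0, 0, 0]
    - [0, 0, 0]
    - [0, 0, 0]
    - [0, 0, 0]
    - [0, 0, 0]
    - [0, 0, 0]
    - [0, 0, 0]
  hand: [0.06, 0.06, 0.06, 0.06, 0.06, 0.06, 0.06]

```text
t: 38.85
position: [0.4851, -0.0178, 0.1379]
eef_rot: [-1.57, -0.0, 0.0]
contact_force: [-0.5, 0.1, -0.4]
finger_gap: 0.0685
```

```bash
python3 - <<'E'
from h import *
st(); go(.4853,-.0178,.1256,0)
E
```

```text
t 38.85 pos [ 0.4851 -0.0178  0.1379] yaw 0.02 tilt 0.04 gap 0.0685 F [-0.5  0.1 -0.4] q [ 0.58  0.44 -0.74  2.04  0.41  0.81 -0.4 ]
lin [0.0002, 0.0123, -0.0] dr [-0.04, 0.02, -0.02] rows 0.2 0.0
```

The skirt is 6 mm over the collar with no force, so I continue.

Request:
apply_moves:
  linear:
    - [0.0001, 0.003, 0]
    - [0.0001, 0.006, 0]
    - [0.0001, 0.009, 0]
    - [0.0001, 0.011, 0]
    - [0.0001, 0.012, 0]
    - [0.0001, 0.0125, 0]
    - [0.0001, 0.0128, 0]
    - [0.0001, 0.0128, 0]
  dr:
    - [0, 0, 0]
    - [0, 0, 0]
    - [0, 0, 0]
    - [0, 0, 0]
    - [0, 0, 0]
    - [0, 0, 0]
    - [0, 0, 0]
    - [0, 0, 0]
  hand: [0.06, 0.06, 0.06, 0.06, 0.06, 0.06, 0.06, 0.06]

```text
t: 39.65
position: [0.485, -0.0177, 0.1256]
eef_rot: [-1.571, 0.0, 0.001]
contact_force: [-2.3, -0.7, 4.9]
finger_gap: 0.0683
```

Seated at the original height. Release, rise, and move clear for a last look.

Request:
apply_moves:
  linear:
    - [0, 0, 0]
    - [0, 0, 0]
    - [0, 0, 0]
    - [0, 0, 0]
    - [0, -0.02, 0]
    - [0, -0.05, 0]
    - [0, -0.09, 0]
    - [0, -0.13, 0]
    - [0, -0.15, 0.04]
    - [0, -0.15, 0.09]
    - [0, -0.15, 0.14]
    - [0, -0.15, 0.19]
    - [0, -0.15, 0.24]
    - [0, -0.15, 0.28]
    - [0, -0.15, 0.28]
    - [0, -0.15, 0.28]
  dr:
    - [0, 0, 0]
    - [0, 0, 0]
    - [0, 0, 0]
    - [0, 0, 0]
    - [0, 0, 0]
    - [0, 0, 0]
    - [0, 0, 0]
    - [0, 0, 0]
    - [0, 0, 0]
    - [0, 0, 0]
    - [0, 0, 0]
    - [0, 0, 0]
    - [0, 0, 0]
    - [0, 0, 0]
    - [0, 0, 0]
    - [0, 0, 0]
  hand: [0.09, 0.09, 0.09, 0.09, 0.09, 0.09, 0.09, 0.09, 0.09, 0.09, 0.09, 0.09, 0.09, 0.09, 0.09, 0.09]

```text
t: 41.25
position: [0.4845, 0.263, 0.2752]
eef_rot: [-1.571, -0.001, 0.003]
contact_force: [0.0, -0.6, -0.6]
finger_gap: 0.0903
```

```bash
python3 - <<'E'
from h import *
st(); 
s=grab("side"); t=grab("top")
a=cv2.resize(t["image"][180:300,260:460,::-1],None,fx=4,fy=4,interpolation=cv2.INTER_CUBIC)
cv2.imwrite("pics/g22.png",a); crop(s,245,150,365,290,4,"g23")
E
```

```text
t 41.25 pos [0.4845 0.263  0.2752] yaw 0.17 tilt 0.07 gap 0.0903 F [ 0.  -0.6 -0.6] q [ 0.15  0.41 -0.9   1.76  0.35  1.14 -0.85]
```

View pics/g22.png

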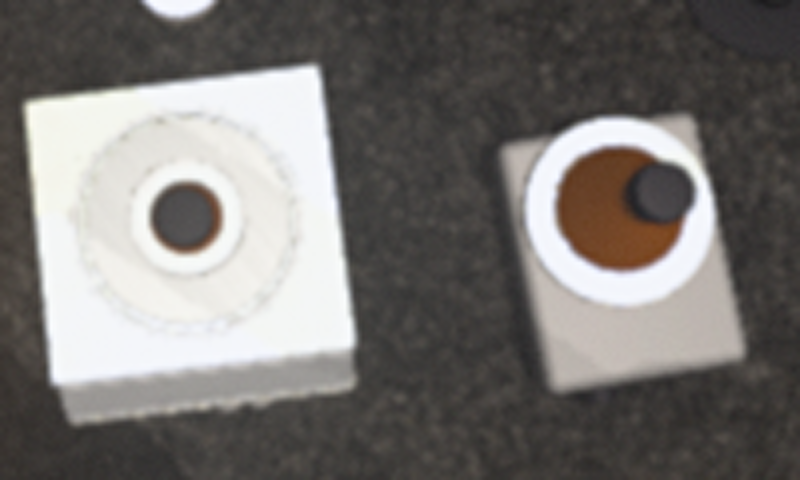

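View pics/g23.png

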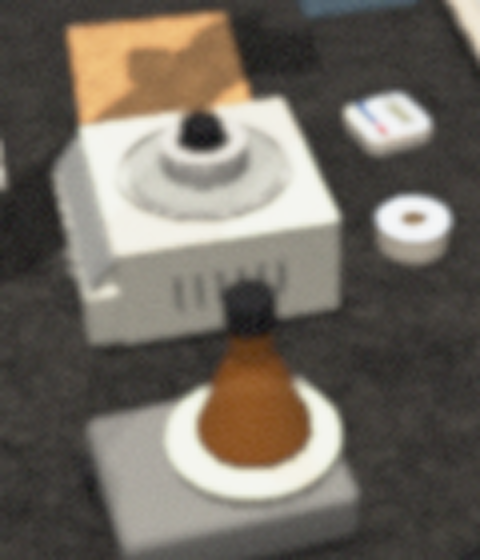

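```bash
python3 - <<'E'
from h import *
print(env.job_done())
E
```

```text
the job is handed in; nothing more can be done
None
```

The job is done and handed in at about 41 s of the 134 s allowed:
- **Rings off:** the cap ring, then the wide ring, went flat side by side on the cork mat.
- **Flasks:** the warm flask now stands on the stirrer plate and the waiting flask is in the bath.
- **Bath closed:** the wide ring went back inside the rim and the cap ring over its collar.

**Last checks:**
- **Warm flask:** upright and about 1–2 mm from the plate's centre in the top view.
- **New flask:** set down on the well floor at the expected height, and upright in both views.
- **Rings:** each made contact within about 0.5 mm of the height it was lifted from, with the wide ring flat inside the rim. The cap ring passed over the collar without resistance.
- **Forces:** no reading was over about 9 N, though I only saw the value at the end of each call, so any brief peak in between is not recorded.

**Disagreements:** the top and side views differed by a few millimetres in absolute position. I used the robot's own grasp poses to return the rings and place the new flask, and a compromise between the two views for the mat and the stirrer.

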